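Hang the cheese carrier on the balancer arm and pin it

TASK

Thread the cheese carrier over the free end of the spring-balanced arm's tongue, hole end towards the tongue's free tip, and lower it gently onto its seat between the yellow lips; keep hold while the arm sinks and let go only once the arm carries the whole weight and has settled, so that it neither drops nor springs up; never knock the arm. Then put the red-headed pin fully home through the holes of the carrier and the tongue. Do not disturb the other things on the table, nor the black and white pegs.

Things in the scene. Friction and masses are not known exactly. Their poses are not given: they have to be found in the camera images.
- carrier_grip (a point): Centre of the blue upright grip tab on top of the loose cheese carrier (0.4 to 0.75 kg, centre of mass low, near the tab's axis). Tab 26 mm along x, 12 mm across y, 46 mm high; grip it across y. This point is 22 mm above the top plate's upper face, 28 mm above its underside, 154 mm above the carrier's foot. z up; the carrier's pin hole lies 42 mm off to -x
- carrier_top (a point): Middle of the underside of the carrier's top plate (110 mm in x, 58 in y, 6 thick), under the tab, 126 mm above the foot; it rests on the tongue. Axes as carrier_grip. Foot 116 x 116 mm with an orange cheese; stirrup of two straps 36 mm wide in x. The window under the plate, between the straps, 48 mm wide and 70 mm high, open to -x and +x, takes the tongue
- carrier_hole (a point): Centre of the 15 mm through hole in the carrier's top plate, at its upper face. Axes as carrier_grip
- seat (a point): Middle of the tongue's flat top, where the carrier hangs: seated, carrier_top is at this point and the x axes agree. z up, always level; x along the tongue to the blue post (0.30 m off, 0.26 m high). Tongue 40 mm wide, 10 thick, free tip 75 mm off to -x, hinge 85 mm to +x. Yellow lips 9 mm high, leaning outward, feet 61 mm off to -x and +x: 5 mm play either way for the top plate
- balancer: The fixed stand of the spring-balanced arm, origin on the table about under the seat, x towards its blue post. A drip tray 14 mm high, 140 mm square, lies round the origin. The empty arm holds its tongue's top about 0.25 m above the table
- tongue_hole (a point): Centre of the 15 mm through hole in the tongue, at its top face, 42 mm from the seat to -x (towards the tip). Axes as seat
- tongue: The moving end of the arm, which carries the seat: origin at its hinge, 85 mm from the seat to +x; axes as seat. It stays level and moves on an arc of 180 mm radius, 39 mm above level when empty (up at its stop), 50 mm below level at the bottom stop; so it shifts up to 4 mm to -x near level. The spring yields from about 1.4 N on the tongue, then about 12 mm per N, lightly damped; the carrier sinks it by 32 to 70 mm
- pin_grip (a point): Middle of the red head of the loose retaining pin: head 20 mm across, 46 mm high, this point 24 mm above its underside; below it a steel shaft 9 mm across, 34 mm long, foot tapered. z up along the pin. It stands in one of three holes of the wooden block, head resting on the block. Fully home, the head rests on the carrier's top plate
- pin_tip (a point): Foot end of the red pin, 58 mm below pin_grip
- block: The fixed wooden pin block, 50 mm in x, 190 mm in y, 40 mm high, origin under its centre; the three holes, 65 mm apart, run along its y
- peg_a_grip (a point): Middle of the black head of a short peg in the block, head as the red pin's; leave alone
- peg_b_grip (a point): Middle of the white head of a short peg in the block, head as the red pin's; leave alone
- spray: White bottle 64 mm across, 190 mm high with blue cap, origin under its centre; leave alone
- jar: Amber jar 72 mm across, 110 mm high, origin under its centre; leave alone
- cheese_a: Loose orange cheese 92 mm across, 36 mm high, origin under its centre; leave alone
- cheese_b: Loose orange cheese like cheese_a; leave alone
- roll: White roll of blank labels standing on its face, 56 mm across, 40 mm high, origin under its centre; leave alone
There are look-alikes about, which are no part of the job. Leave any purple or turquoise look-alike of the part that bears carrier_grip alone.

How it is judged:
On the way, in this order (a step that is already met when the one before it is completed fails the run):
1. the carrier sits on the tongue's seat and the arm has sunk under it, almost still, while the fingers still hold it (x of carrier_top in the frame of seat between -0.008 and 0.008 m and y of carrier_top in the frame of seat between -0.008 and 0.008 m and z of carrier_top in the frame of seat between -0.005 and 0.006 m and angle between the x axis of carrier_top and the x axis of seat, either way round below 0.2 rad and x of carrier_hole in the frame of seat between -0.06 and -0.025 m and linear speed of tongue below 0.02 m/s and distance of seat from where it was at the start of the episode above 0.018 m and contact force between the fingers and carrier above 1 N), for 0.2 s.
2. the carrier is let go and hangs at rest on the sunken arm (x of carrier_top in the frame of seat between -0.008 and 0.008 m and y of carrier_top in the frame of seat between -0.008 and 0.008 m and z of carrier_top in the frame of seat between -0.005 and 0.006 m and angle between the x axis of carrier_top and the x axis of seat, either way round below 0.2 rad and x of carrier_hole in the frame of seat between -0.06 and -0.025 m and linear speed of tongue below 0.02 m/s and distance of seat from where it was at the start of the episode above 0.018 m and contact force between the fingers and carrier below 0.1 N), for 0.3 s.
At the end, for the whole second after the job is handed in: Carrier within 8 mm of the seat, plate down on the tongue, hole end to the tip, yaw within 0.2 rad; seat sunk over 18 mm and still; red pin through both holes, foot 21 to 38 mm below the tongue's top, within 12 mm of the hole and 0.4 rad of upright; all released and at rest (x of carrier_top in the frame of seat between -0.008 and 0.008 m and y of carrier_top in the frame of seat between -0.008 and 0.008 m and z of carrier_top in the frame of seat between -0.005 and 0.006 m and angle between the x axis of carrier_top and the x axis of seat, either way round below 0.2 rad and x of carrier_hole in the frame of seat between -0.06 and -0.025 m and x of pin_tip in the frame of tongue_hole between -0.012 and 0.012 m and y of pin_tip in the frame of tongue_hole between -0.012 and 0.012 m and z of pin_tip in the frame of tongue_hole between -0.038 and -0.021 m and distance between pin_tip and tongue_hole below 0.04 m and angle between the z axis of pin_tip and the z axis of seat, either way round below 0.4 rad and linear speed of tongue below 0.02 m/s and distance of seat from where it was at the start of the episode above 0.018 m and linear speed of each of carrier, pin below 0.03 m/s); the robot touches nothing.
It fails at once if the arm's end drops, springs up or is knocked faster than 0.12 m/s (load dropped, or let go before it settled) (linear speed of tongue above 0.12 m/s).
It fails at once if a bystander is moved by more than 30 mm (distance of any of spray, jar, cheese_a, cheese_b, roll from where it was at the start of the episode above 0.03 m).
It fails at once if a black or white peg is moved by more than 20 mm (distance of any of peg_a_grip, peg_b_grip from where it was at the start of the episode above 0.02 m).
It also fails if it takes over 72 s, if anything falls off the work surface, if the arm or the gripper's body presses on something with over 40 N, if the wrist force passes 120 N, or if a joint passes its speed limit or range.

ROBOT

A 6-joint arm with a two-finger parallel gripper is mounted at the origin on the work surface. World frame = base frame: x ahead of the robot, y to its left, z up, the work surface at z = 0. Lengths are in m, angles in rad, forces in N, time in s.
With the tool pointing down it reaches from about 0.375 to 0.925 m from the base axis. Payload 5.7 kg.
Tool frame: the origin (TCP) lies at the very end of the fingers, on their centre line; the grasp point (between the pads) lies 19 mm behind it; z points along the fingers, x is the direction in which the jaws open and shut, and the axes are right-handed (so a half turn about z gives the same grasp; the last joint's range is limited). The gripper opens to 85 mm and grips with 20 to 120 N. Pads are 22 mm wide; open, the fingers measure 114 mm over their backs; the gripper's body (76 mm by 85 mm) begins 54 mm behind the grasp point. The pads swing forward as they close: fully open they stand 13 mm farther back than shut.
Start: joints at [-0.115, 0.359, 1.51, -0, 1.272, -0.115], TCP at [0.6, -0, 0.231] pointing down, gripper open.
Joint ranges: [-2.97, 2.97], [-1.01, 2.36], [0.21, 2.38], [-0.96, 4.11], [0.2, 2.71], [-2.98, 2.98]. Speed limits (rad/s): [2.39, 2.39, 3.14, 3.14, 3.14, 3.14].

INTERFACE

Orientations are given as a unit quaternion [x, y, z, w].
In Python, from station import sense, cams, job gives the robot as it stands.
- The arm moves only by the tool send_rows, never from a script. Its argument "commands" is a list of rows, each a list of 7 numbers: the turn, a rotation vector about the tool's x, y, z in rad, then the shift along the tool's x, y, z in mm, then the finger opening in mm, from 0 to 85.4. In form: [[ax, ay, az, dx, dy, dz, grip], ...]. A call has 1 to 8 rows; each row shifts and turns the commanded pose from where the row before left it, along the tool's axes as they then stand; what a row does not reach is not made up. A row lasts 1/10 s, in which the tool goes at most 50 mm and 8.59 degrees, less where a joint would pass 70% of its speed; a pose out of reach is approached as far as the arm can. A call with a gripper value outside its range is refused whole. The fingers move at their own pace and stop on an object; "newtons" is the grip in N (left out, the last holds). Time passes only in rows, so rows that do not move let the fingers close. It gives the time, the measured TCP pose, the force and the opening at its end, in the units of the state.
- sense(): the state, without advancing time (a new reading comes with each control period).
- cams.read_camera(name): name is "scene" or "side" or "wrist"; returns the picture (400x640x3 uint8, red, green, blue); there is no depth.
- cams.camera_model(name): a dict with "fx", "fy", "cx", "cy" (pixels), "cam_to_world" (4x4, takes a point from camera to world coordinates); the wrist camera has in their place "mount" (4x4, takes a point from camera to tool coordinates, whose origin is the TCP and whose axes are the tool frame's). Camera axes: x right, y down, z forward; pixel columns grow to the right and rows downward; lengths in m; the calibration is good to about 2 mm. A picture is of the moment at which its call begins: read the wrist's pose just before it. camera_model takes no time and is no camera call.
- job.hand_in(): hands the job in, once; it reports no verdict.
The state is a dict: "t": time; "joint_pos": joint angles; "dq": joint speeds; "joint_torque": joint torques, N m; "eef_pos": TCP position; "tcp_rot": TCP orientation; "contact_force": force on the tool from outside, world axes, zero at the start; "torque": the same for the moment, N m; "finger_gap": opening from 0.0 (shut) to 1.0 (fully open).
Only numpy, scipy, OpenCV 4.12 (cv2) and the standard library are available. Lean on these libraries where they do the work, as an engineer would, in place of code of your own. Each camera call takes 0.05 s, during which the arm holds its last target.

## Working session

There is one attempt and no reset: what is moved stays moved. The work goes in short steps, Python scripts to look and compute and a tool call to move; the robot and the scene stay as the last step left them, time stands still between calls to the robot, and variables do not carry over. Pictures are saved under pics/ and viewed, and the job is handed in when it is done.

Besides the shell and the picture viewer there is one more tool, called after "Call:" in YAML: its name, and indented under it one key for each argument. send_rows: Moves the arm, as the interface text tells. Its arguments: {"type":"object","properties":{"commands":{"type":"array"},"newtons":{"type":"number"}},"required":["commands"]}

```bash
ls; mkdir -p pics
cat > h.py <<'E'
import numpy as np,cv2,sys
from scipy.spatial.transform import Rotation as R
from station import sense,cams,job
def grab(name,fn=None):
    s=sense(); im=cams.read_camera(name); m=cams.camera_model(name)
    if 'mount' in m:
        T=np.eye(4);T[:3,:3]=R.from_quat(s['tcp_rot']).as_matrix();T[:3,3]=s['eef_pos'];T=T@np.array(m['mount'])
    else: T=np.array(m['cam_to_world'])
    if fn: cv2.imwrite('pics/'+fn+'.png',im[:,:,::-1]); np.savez('pics/'+fn+'.npz',im=im,T=T,k=[m['fx'],m['fy'],m['cx'],m['cy']])
    return im,T,(m['fx'],m['fy'],m['cx'],m['cy'])
def load(fn):
    d=np.load('pics/'+fn+'.npz'); return d['im'],d['T'],d['k']
def ray(T,k,u,v):
    d=T[:3,:3]@np.array([(u-k[2])/k[0],(v-k[3])/k[1],1]); return T[:3,3],d/np.linalg.norm(d)
def plane(T,k,u,v,z):
    o,d=ray(T,k,u,v); return o+d*(z-o[2])/d[2]
def tri(*rs):
    A=0;b=0
    for o,d in rs:
        P=np.eye(3)-np.outer(d,d);A=A+P;b=b+P@o
    x=np.linalg.solve(A,b); return x,[round(float(np.linalg.norm((np.eye(3)-np.outer(d,d))@(x-o))),4) for o,d in rs]
def proj(T,k,p):
    q=T[:3,:3].T@(np.array(p)-T[:3,3]); return np.array([k[0]*q[0]/q[2]+k[2],k[1]*q[1]/q[2]+k[3]])
E
python3 - <<'E'
from h import *
np.set_printoptions(precision=3,suppress=True)
for n in ['scene','side','wrist']:
    im,T,k=grab(n,n+'0'); print(n,k);print(T)
print(sense())
E
```

```text
pics
scene (420.0233621040153, 420.0233621040153, 320.49563940815784, 196.75338005256836)
[[ 0.61   0.687 -0.395  0.999]
 [ 0.793 -0.523  0.314 -0.352]
 [ 0.01  -0.504 -0.863  1.078]
 [ 0.     0.     0.     1.   ]]
side (457.1501128987146, 457.1501128987146, 314.64151800833696, 197.81867979331264)
[[ 0.87  -0.377  0.318  0.222]
 [-0.493 -0.656  0.571 -0.694]
 [-0.006 -0.653 -0.757  1.077]
 [ 0.     0.     0.     1.   ]]
wrist (290.86604126817934, 290.86604126817934, 319.64492767856393, 199.00979299085003)
[[ 1.     0.001 -0.001  0.6  ]
 [ 0.001 -0.949 -0.314  0.081]
 [-0.002  0.314 -0.949  0.373]
 [ 0.     0.     0.     1.   ]]
{'t': 0.15, 'joint_pos': array([-0.115,  0.359,  1.511,  0.   ,  1.273, -0.115]), 'dq': array([-0.   , -0.004, -0.003, -0.001,  0.   ,  0.001]), 'joint_torque': array([  0.   , -52.803, -27.893,  -0.   ,   0.008,  -0.   ]), 'eef_pos': array([0.599, 0.   , 0.231]), 'tcp_rot': array([ 1.   , -0.   , -0.001, -0.   ]), 'contact_force': array([ 0.753, -1.057, -0.242]), 'torque': array([-0.007,  0.041,  0.01 ]), 'finger_gap': 1.003184224597502}
```

View pics/scene0.png

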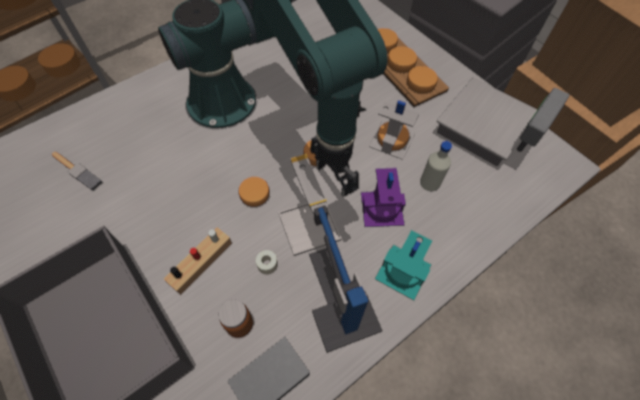

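View pics/side0.png

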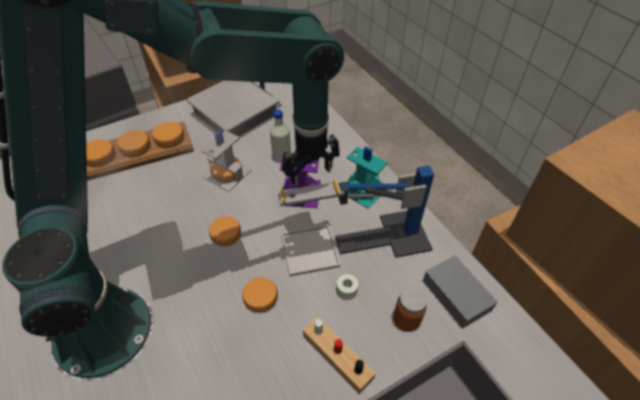

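View pics/wrist0.png

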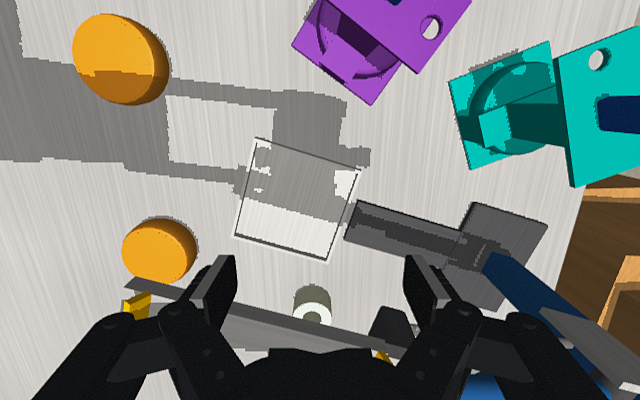

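Candidates for the carrier are the steel one with the orange cheese (scene 395,125; side 225,158), the purple one (scene 385,200; side 300,190) and the turquoise one (scene 407,262; side 365,175). The steel one fits the description, so I'll check it and the pin in close crops.

Run:
```python
from h import *
a,_,_=load('scene0');b,_,_=load('side0')
def z(i,u,v,w,h,s): return cv2.resize(i[v:v+h,u:u+w],None,fx=s,fy=s,interpolation=cv2.INTER_CUBIC)
c=np.hstack([z(a,360,90,70,75,5),z(b,190,115,70,75,5)])
cv2.imwrite('pics/c1.png',c[:,:,::-1])
c=np.vstack([z(a,270,130,120,90,4)[:, :480],z(b,265,160,120,50,4)])
cv2.imwrite('pics/c2.png',c[:,:,::-1])
```

```text
(no output)
```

View pics/c1.png

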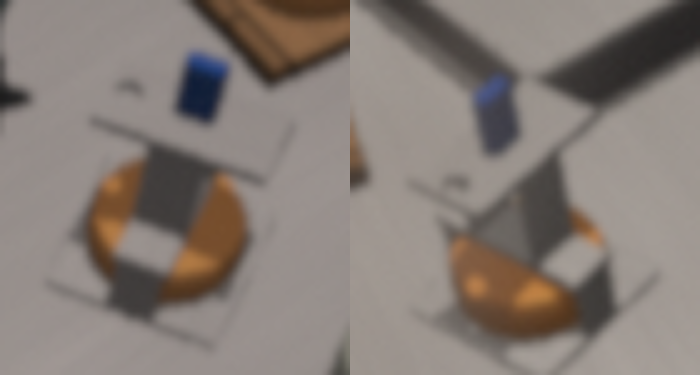

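View pics/c2.png

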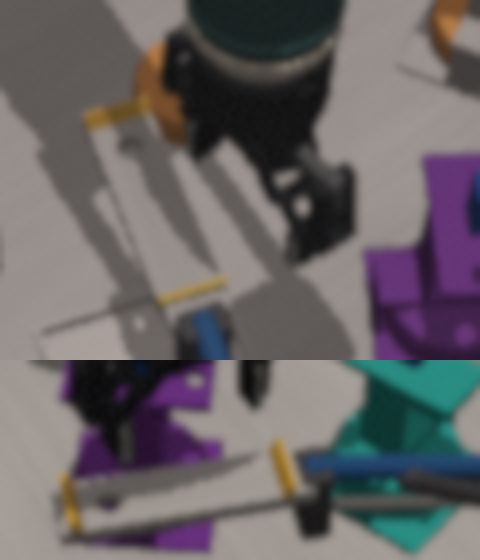

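The crop confirms it: steel carrier with orange cheese, blue tab at scene (400,107) / side (219,137), hole at scene (386,107) / side (211,152). The tongue has yellow lips, with its hole at scene (303,166). Next I'll triangulate.

Run:
```python
from h import *
np.set_printoptions(precision=4,suppress=True)
a,Ta,ka=load('scene0');b,Tb,kb=load('side0')
def t(n,p,q):
    x,e=tri(ray(Ta,ka,*p),ray(Tb,kb,*q));print(n,x,e);return x
t('tab top',(360+208/5,90+63/5),(190+141/5,115+90/5))
t('tab bot',(360+195/5,90+115/5),(190+151/5,115+148/5))
t('hole',(360+130/5,90+85/5),(190+108/5,115+183/5))
t('plate corner',(360+90/5,90+120/5),(190+57/5,115+182/5))
t('plate corner2',(360+263/5,90+183/5),(190+122/5,115+225/5))
t('foot front',(360+213/5,90+347/5),(190+190/5,115+380/5))
t('tonguehole',(270+130/4,130+143/4),(265+108/4,160+(500-360)/4))
t('lip -x',(270+116/4,130+113/4),(265+71/4,160+(503-360)/4))
t('lip +x',(270+192/4,130+291/4),(265+285/4,160+(470-360)/4))
hsv=lambda i:cv2.cvtColor(i,cv2.COLOR_RGB2HSV)
def cent(i,lo,hi,box):
    m=cv2.inRange(hsv(i),lo,hi);mm=np.zeros_like(m);u,v,w,h=box;mm[v:v+h,u:u+w]=m[v:v+h,u:u+w]
    M=cv2.moments(mm,True);return (M['m10']/M['m00'],M['m01']/M['m00']),M['m00']
p,n=cent(a,(0,150,60),(8,255,255),(160,220,80,70));q,n2=cent(b,(0,150,60),(8,255,255),(300,310,80,80));print(p,n,q,n2)
t('pin',p,q)
t('black',(176,272),(359.5,366));t('white',(213,236),(319,326))
t('roll',(265,262),(347,286)); t('spraycap',(446,147),(278,115)); t('jar top',(237,307),(411,299))
t('cheeseA',(255,190),(259,291)); t('post top',(356,296),(425,172)); t('purple tab',(391,178),(0,0))
t('tray corner',(281,216),(287,232))
```

```text
tab top [0.4783 0.3535 0.1736] [0.0009, 0.0009]
tab bot [0.477  0.3554 0.1264] [0.0012, 0.0012]
hole [0.441  0.3338 0.1333] [0.0026, 0.0026]
plate corner [0.4222 0.332  0.12  ] [0.0208, 0.0208]
plate corner2 [ 0.4696  0.4574 -0.0202] [0.0035, 0.0035]
foot front [ 0.4866  0.4322 -0.1668] [0.002, 0.002]
tonguehole [ 0.5268 -0.0336  0.2495] [0.0015, 0.0015]
lip -x [ 0.5055 -0.0279  0.2525] [0.0008, 0.0008]
lip +x [ 0.6307 -0.0668  0.2513] [0.0019, 0.0019]
(194.72131147540983, 253.44262295081967) 61.0 (337.8863636363636, 345.45454545454544) 88.0
pin [ 0.4734 -0.3452  0.0649] [0.0003, 0.0003]
black [ 0.49   -0.4082  0.0652] [0.0014, 0.0014]
white [ 0.4593 -0.2829  0.0655] [0.0004, 0.0004]
roll [ 0.5874 -0.2081  0.0262] [0.0006, 0.0006]
spraycap [0.6687 0.3362 0.1772] [0.0014, 0.0014]
jar top [ 0.6726 -0.3392  0.099 ] [0.0071, 0.0071]
cheeseA [ 0.3824 -0.1066  0.0244] [0.0005, 0.0005]
post top [ 0.8476 -0.1367  0.2552] [0.0009, 0.0009]
purple tab [ 0.4723 -0.0267  0.6715] [0.346, 0.346]
tray corner [ 0.5179 -0.0824  0.1195] [0.0409, 0.0409]
```

Call:
send_rows:
  commands:
    - [0,0,0,0,0,-50,85]
    - [0,0,0,0,0,-50,85]
    - [0,0,0,-20,-44,0,85]
    - [0,0,0,-20,-44,0,85]
    - [0,0,0,-20,-44,0,85]
    - [0,0,0,-20,-44,0,85]
    - [0,0,0,-20,-44,0,85]
    - [0,0,0,-20,-44,0,85]

```text
t: 0.95
eef_pos: [0.4787, 0.2655, 0.3311]
tcp_rot: [1.0, -0.0, -0.0, 0.0]
contact_force: [-0.2, 0.1, -0.3]
finger_gap: 0.993
```

Call:
send_rows:
  commands:
    - [0,0,-0.148,0,-45,0,85]
    - [0,0,-0.148,0,0,0,85]
    - [0,0,-0.148,0,0,0,85]
    - [0,0,-0.148,0,0,0,85]
    - [0,0,-0.148,0,0,0,85]
    - [0,0,-0.148,0,0,0,85]
    - [0,0,-0.148,0,0,0,85]
    - [0,0,-0.148,0,0,0,85]

```text
t: 1.75
eef_pos: [0.4797, 0.3089, 0.3309]
tcp_rot: [0.828, 0.561, -0.0, -0.0]
contact_force: [-0.3, 0.5, 0.7]
finger_gap: 0.998
```

Call:
send_rows:
  commands:
    - [0,0,-0.148,0,0,0,85]
    - [0,0,-0.148,0,0,0,85]
    - [0,0,-0.148,0,0,0,85]
    - [0,0,-0.148,0,0,0,85]
    - [0,0,-0.148,0,0,0,85]
    - [0,0,-0.148,0,0,0,85]
    - [0,0,0,0,0,0,85]
    - [0,0,0,0,0,0,85]

```text
t: 2.55
eef_pos: [0.4798, 0.3089, 0.331]
tcp_rot: [0.511, 0.859, -0.0, -0.0]
contact_force: [0.7, -0.6, -0.2]
finger_gap: 0.994
```

Run:
```python
from h import *
np.set_printoptions(precision=4,suppress=True)
im,T,k=grab('wrist','w1');s=sense();print(s['t'],s['eef_pos'],R.from_quat(s['tcp_rot']).as_matrix(),s['joint_pos'])
_,Ta,ka=grab('scene','scene1'); grab('side','side1')
for n,u,v in [('purp',391,178),('turq',416,243)]: print(n,plane(Ta,ka,u,v,.165))
```

```text
2.6 [0.4798 0.3089 0.3311] [[-0.4773  0.8788 -0.0005]
 [ 0.8788  0.4773 -0.0002]
 [ 0.0001 -0.0005 -1.    ]] [ 0.4509  0.2426  1.4305  0.0001  1.469  -1.6174]
purp [0.6472 0.1603 0.165 ]
turq [0.819  0.0834 0.165 ]
```

View pics/w1.png

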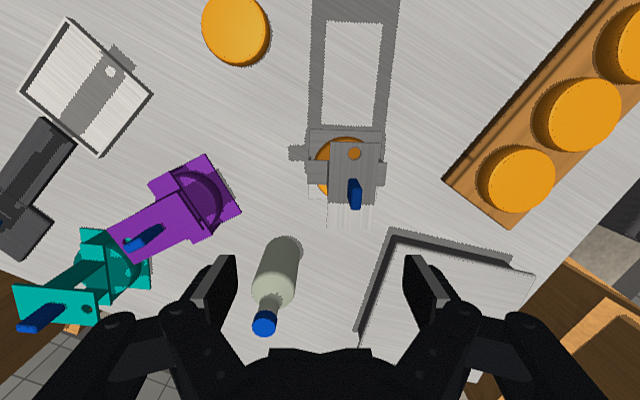

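View pics/side1.png

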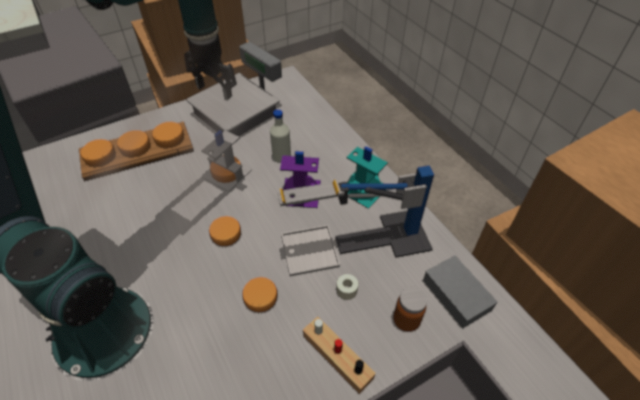

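View pics/scene1.png

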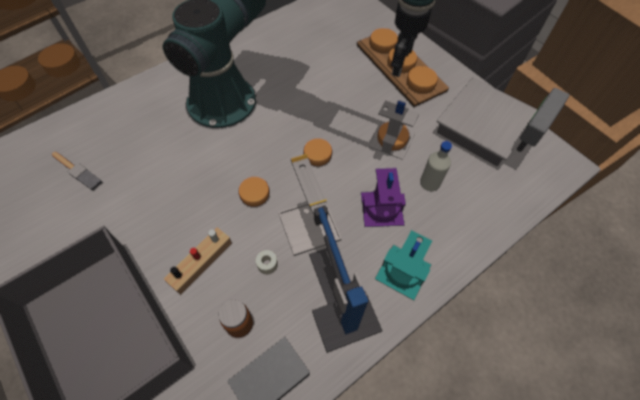

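In the wrist view the carrier's tab is at (355,193) and its hole at (354,153), already nearly aligned with the jaws. The scene and side views are now unoccluded, with the lips at scene (299,160) and (317,204).

Run:
```python
from h import *
a,_,_=load('scene1');b,_,_=load('side1');w,_,_=load('w1')
def z(i,u,v,w,h,s): return cv2.resize(i[v:v+h,u:u+w],None,fx=s,fy=s,interpolation=cv2.INTER_CUBIC)
c=np.vstack([np.hstack([z(a,285,145,50,70,6),z(a,370,90,50,70,6)])[:, :600],z(b,270,175,100,30,6)])
cv2.imwrite('pics/c3.png',c[:,:,::-1])
c=np.hstack([z(w,290,120,110,110,4),z(b,195,120,55,73,6)])
cv2.imwrite('pics/c4.png',c[:,:,::-1])
```

```text
Traceback (most recent call last):
ValueError: all the input array dimensions except for the concatenation axis must match exactly, but along dimension 0, the array at index 0 has size 440 and the array at index 1 has size 438
```

View pics/c3.png

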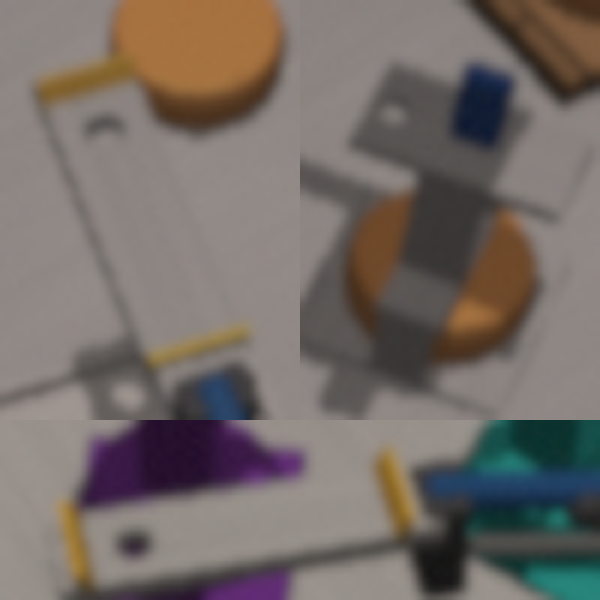

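Run:
```python
from h import *
b,_,_=load('side1');w,_,_=load('w1')
def z(i,u,v,w,h,s): return cv2.resize(i[v:v+h,u:u+w],None,fx=s,fy=s,interpolation=cv2.INTER_CUBIC)
c=np.hstack([z(w,290,120,110,110,4),z(b,195,120,55,73,6)[:440].copy() if 0 else cv2.copyMakeBorder(z(b,195,120,55,73,6),0,2,0,0,0)])
cv2.imwrite('pics/c4.png',c[:,:,::-1])
```

```text
(no output)
```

View pics/c4.png

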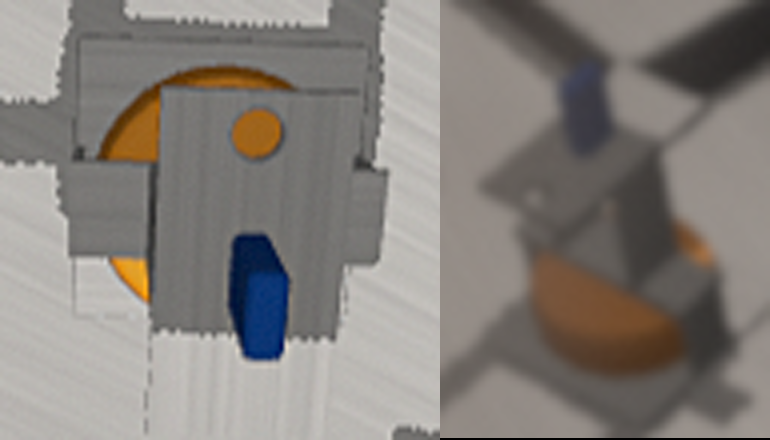

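Run:
```python
from h import *
np.set_printoptions(precision=4,suppress=True)
a,Ta,ka=load('scene1');b,Tb,kb=load('side1');w,Tw,kw=load('w1')
A=lambda u,v:ray(Ta,ka,285+(u-2.5)/6,145+(v-2.5)/6)
A2=lambda u,v:ray(Ta,ka,370+(u-302.5)/6,90+(v-2.5)/6)
B=lambda u,v:ray(Tb,kb,270+(u-2.5)/6,175+(v-422.5)/6)
B4=lambda u,v:ray(Tb,kb,195+(u-442.5)/6,120+(v-2.5)/6)
W=lambda u,v:ray(Tw,kw,290+(u-1.5)/4,120+(v-1.5)/4)
print('thole',*tri(A(105,127),B(133,543)))
print('lip- R end foot',*tri(A(45,103),B(88,580)))
print('lip- mid',*tri(A(86,82),B(76,545)))
print('lip+ mid',*tri(A(198,347),B(396,493)))
print('lip+ R foot',*tri(A(152,362),B(412,530)))
pl=lambda r,z:r[0]+r[1]*(z-r[0][2])/r[1][2]
p=pl(A(45,103),.25);q=pl(A(150,362),.25);print('edge A',p,q,np.arctan2(*(q-p)[1::-1]))
p=pl(B(90,585),.25);q=pl(B(412,532),.25);print('edge B',p,q,np.arctan2(*(q-p)[1::-1]))
p=pl(B(85,512),.25);q=pl(B(385,475),.25);print('edge B far',p,q,np.arctan2(*(q-p)[1::-1]))
print('chole',*tri(A2(393,113),B4(535,196),W(257,133)))
print('tab top',*tri(A2(488,75),B4(581,72),W(267,312)))
print('tab bottom',*tri(A2(474,135),B4(590,148)))
print('c4 tabtop edges')
p=pl(W(160,88),.132);q=pl(W(362,93),.132);print(p,q,np.linalg.norm(p-q),np.arctan2(*(q-p)[1::-1])-np.pi/2)
for n,u,v in [('cheeseb',320,148)]: print(n,plane(Ta,ka,u,v,.036))
```

```text
thole [ 0.5261 -0.0341  0.2497] [0.0011, 0.0011]
lip- R end foot [ 0.5016 -0.045   0.2504] [0.0005, 0.0005]
lip- mid [ 0.505  -0.0274  0.2527] [0.0, 0.0]
lip+ mid [ 0.6298 -0.0667  0.2533] [0.0008, 0.0008]
lip+ R foot [ 0.625  -0.0853  0.2529] [0.002, 0.002]
edge A [ 0.5017 -0.0454  0.25  ] [ 0.6221 -0.0831  0.25  ] -0.3032788767332301
edge B [ 0.5012 -0.0468  0.25  ] [ 0.6261 -0.0864  0.25  ] -0.30684744794973884
edge B far [ 0.5171 -0.0113  0.25  ] [ 0.6328 -0.0543  0.25  ] -0.35649572630516424
chole [0.4389 0.3337 0.129 ] [0.0003, 0.0007, 0.0006]
tab top [0.4771 0.3513 0.1784] [0.0007, 0.002, 0.0022]
tab bottom [0.4751 0.3547 0.1293] [0.0013, 0.0013]
c4 tabtop edges
[0.4413 0.3013 0.132 ] [0.4145 0.3536 0.132 ] 0.05875775526105059 0.47320146637869787
cheeseb [0.3834 0.1324 0.036 ]
```

Call:
send_rows:
  commands:
    - [0,0,0.024,20,9,0,85]
    - [0,0,0,20,9,0,85]
    - [0,0,0,0,0,45,85]
    - [0,0,0,0,0,45,85]
    - [0,0,0,0,0,45,60]
    - [0,0,0,0,0,30,60]
    - [0,0,0,0,0,15,60]
    - [0,0,0,0,0,8,50]
  newtons: 60

```text
t: 3.5
eef_pos: [0.476, 0.3521, 0.1413]
tcp_rot: [0.521, 0.854, -0.001, -0.001]
contact_force: [-0.4, 0.1, 0.3]
finger_gap: 0.588
```

Run:
```python
from h import *
im,T,k=grab('wrist','w2');s=sense();print(s['t'],s['eef_pos'],s['tcp_rot'],s['contact_force'],s['finger_gap'])
```

```text
3.55 [0.47609523 0.35220661 0.14111647] [ 5.20429055e-01  8.53903384e-01 -1.40093469e-03 -8.03997795e-04] [ 0.05444627 -0.01527336 -0.38808595] 0.5878623065956272
```

View pics/w2.png

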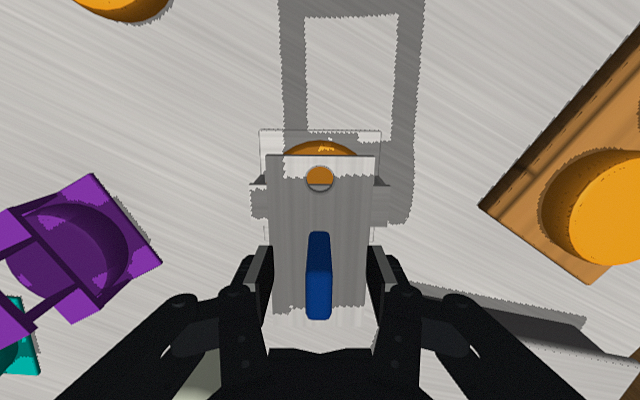

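The tab at (319,275) stands centred between the pads and square to them, so I'll close and lift slightly.

Call:
send_rows:
  commands:
    - [0,0,0,0,0,0,5]
    - [0,0,0,0,0,0,5]
    - [0,0,0,0,0,0,5]
    - [0,0,0,0,0,0,5]
    - [0,0,0,0,0,0,5]
    - [0,0,0,0,0,0,5]
  newtons: 80

```text
t: 4.15
eef_pos: [0.4782, 0.3532, 0.1447]
tcp_rot: [0.52, 0.854, 0.001, 0.001]
contact_force: [1.0, -1.2, 6.5]
finger_gap: 0.127
```

Call:
send_rows:
  commands:
    - [0,0,0,0,0,-10,5]
    - [0,0,0,0,0,-20,5]
    - [0,0,0,0,0,-20,5]
    - [0,0,0,0,0,0,5]
    - [0,0,0,0,0,0,5]

```text
t: 4.65
eef_pos: [0.4767, 0.3526, 0.1931]
tcp_rot: [0.52, 0.854, -0.0, -0.0]
contact_force: [-0.1, 1.0, -4.7]
finger_gap: 0.127
```

Run:
```python
from h import *
np.set_printoptions(precision=4,suppress=True)
im,T,k=grab('wrist','w3');s=sense();print(s['t'],s['eef_pos'],s['tcp_rot'],s['contact_force'],s['torque'],s['finger_gap'])
```

```text
4.7 [0.4761 0.3523 0.1923] [ 0.5199  0.8542 -0.0009 -0.0006] [-0.5371  0.0086 -3.4384] [-0.0388 -0.0087 -0.0283] 0.1341588862727008
```

View pics/w3.png

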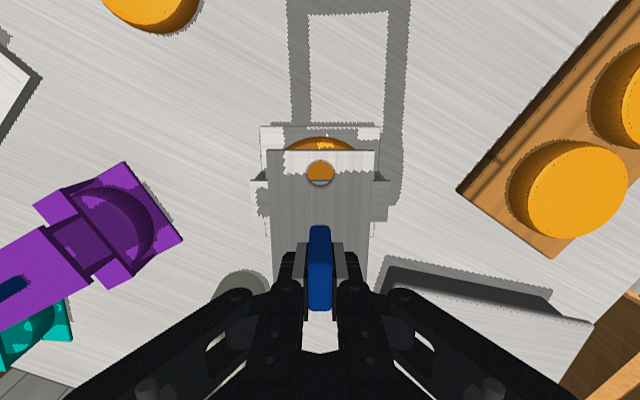

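The carrier is held square, with its hole at (320,172). I'll lift it, turn it to the tongue's heading and move to the staging point off the tip.

Call:
send_rows:
  commands:
    - [0,0,0,0,0,-36,5]
    - [0,0,0,0,0,-36,5]
    - [0,0,0.11,0,0,-36,5]
    - [0,0,0.13,0,0,0,5]
    - [0,0,0.13,0,0,0,5]
    - [0,0,0.13,0,0,0,5]
    - [0,0,0.13,0,0,0,5]
    - [0,0,0.13,0,0,0,5]

```text
t: 5.5
eef_pos: [0.4761, 0.3522, 0.2993]
tcp_rot: [0.801, 0.598, -0.002, -0.0]
contact_force: [0.5, 0.6, -4.2]
finger_gap: 0.127
```

Call:
send_rows:
  commands:
    - [0,0,0.017,-15,0,0,5]
    - [0,0,0,-30,0,0,5]
    - [0,0,0,-40,4,0,5]
    - [0,0,0,-45,5,0,5]
    - [0,0,0,-45,5,0,5]
    - [0,0,0,-45,5,0,5]
    - [0,0,0,-45,5,0,5]
    - [0,0,0,-40,4,0,5]

```text
t: 6.3
eef_pos: [0.4116, 0.0507, 0.3003]
tcp_rot: [0.804, 0.595, -0.001, -0.0]
contact_force: [0.6, -0.2, -4.0]
finger_gap: 0.13
```

Call:
send_rows:
  commands:
    - [0,0,0,-30,3,0,5]
    - [0,0,0,-19,0,0,5]
    - [0,0,0,0,0,0,5]
    - [0,0,0,0,0,0,5]
    - [0,0,0,0,0,0,5]

```text
t: 6.8
eef_pos: [0.402, 0.0058, 0.3009]
tcp_rot: [0.804, 0.594, -0.0, -0.0]
contact_force: [-0.3, -0.2, -3.8]
finger_gap: 0.129
```

Run:
```python
from h import *
np.set_printoptions(precision=4,suppress=True)
im,T,k=grab('wrist','w4');s=sense();print(s['t'],s['eef_pos'],R.from_quat(s['tcp_rot']).as_matrix(),s['contact_force'],s['torque'],s['finger_gap'],s['joint_pos'])
grab('scene','scene4'); grab('side','side4')
```

```text
6.85 [0.4022 0.0059 0.301 ] [[ 0.2939  0.9558 -0.0006]
 [ 0.9558 -0.2939  0.0004]
 [ 0.0002 -0.0007 -1.    ]] [ 0.4316 -0.2398 -4.1015] [ 0.0093 -0.018   0.061 ] 0.12619802501049876 [-0.1577 -0.0038  1.794   0.0003  1.3521 -1.4303]
```

View pics/w4.png

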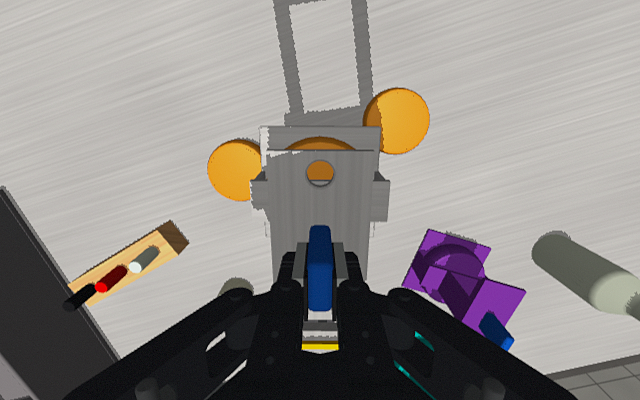

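View pics/side4.png

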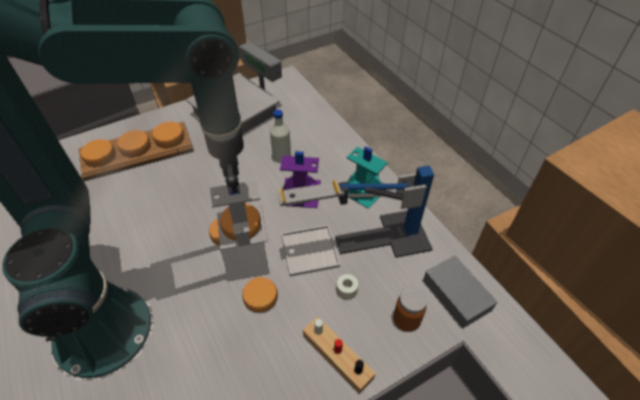

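View pics/scene4.png

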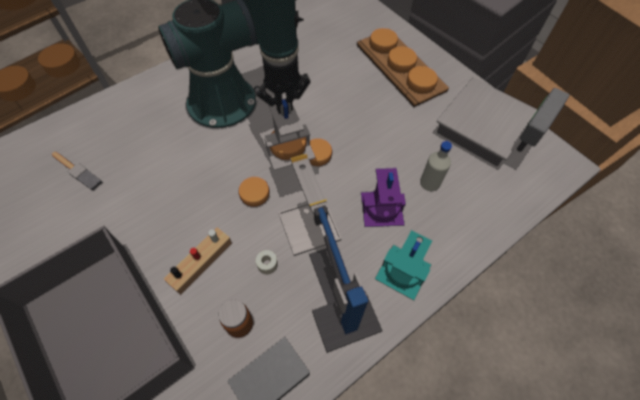

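The wrist view shows the -x lip at (320,348), in line with the tab, and the plate hole at (320,172). I'll measure the hole's height from three views.

Run:
```python
from h import *
a,_,_=load('scene4');b,_,_=load('side4');w,_,_=load('w4')
def z(i,u,v,w,h,s): return cv2.resize(i[v:v+h,u:u+w],None,fx=s,fy=s,interpolation=cv2.INTER_CUBIC)
c=np.hstack([z(a,260,90,50,75,5),z(b,200,170,60,75,5),z(w,280,290,80,75,5)[:,100:300]])
cv2.imwrite('pics/c5.png',c[:,:,::-1])
```

```text
(no output)
```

View pics/c5.png

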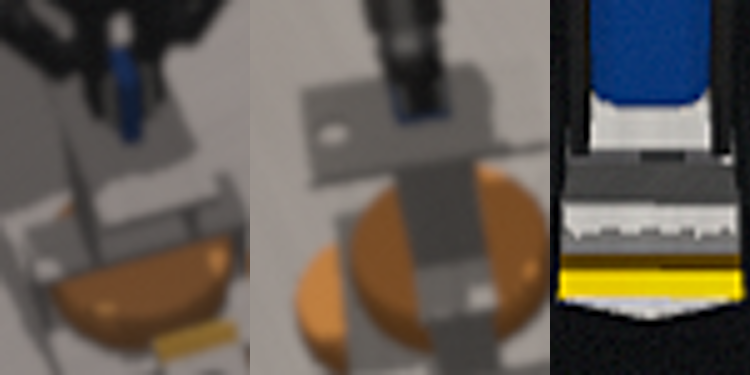

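Run:
```python
from h import *
np.set_printoptions(precision=4,suppress=True)
b,Tb,kb=load('side4');w,Tw,kw=load('w4')
x,e=tri(ray(Tb,kb,200+79.5/5,170+131/5),ray(Tw,kw,319.8,172.3));print('hole',x,e)
s=sense();Rm=R.from_quat(s['tcp_rot']).as_matrix()
print('hole in tool',Rm.T@(x-s['eef_pos']))
# wrist edges: plate -x edge corners (268,151),(375,151)
for z in (x[2],): 
    p=plane(Tw,kw,268,150.5,z);q=plane(Tw,kw,374.5,151,z);print(p,q,np.linalg.norm(p-q),np.arctan2(*(q-p)[1::-1])-np.pi/2)
h2=plane(Tw,kw,319.8,172.3,.287);print('hole on z=.287',h2, Rm.T@(h2-s['eef_pos']))
# wrist lip -x
r=ray(Tw,kw,280+(651-550+100)/5,290+283/5); print('lip at z .255',r[0]+r[1]*(.255-r[0][2])/r[1][2])
```

```text
hole [0.36   0.0191 0.2864] [0.0002, 0.0002]
hole in tool [ 0.0001 -0.0444  0.0148]
[ 0.3401 -0.0041  0.2864] [0.3572 0.0507 0.2864] 0.0573906734942275 -0.3028658437836562
hole on z=.287 [0.3597 0.0191 0.287 ] [ 0.     -0.0447  0.0141]
lip at z .255 [ 0.5065 -0.0256  0.255 ]
```

Call:
send_rows:
  commands:
    - [0,0,0,-1,12,0,5]
    - [0,0,0,0,25,0,5]
    - [0,0,0,0,20,0,5]
    - [0,0,0,0,10,0,5]
    - [0,0,0,0,0,0,5]
    - [0,0,0,0,0,0,5]

```text
t: 7.55
eef_pos: [0.4654, -0.0151, 0.3008]
tcp_rot: [0.805, 0.594, -0.001, -0.001]
contact_force: [-0.2, 0.2, -3.5]
finger_gap: 0.125
```

Run:
```python
from h import *
np.set_printoptions(precision=4,suppress=True)
im,T,k=grab('wrist','w5');s=sense();print(s['t'],s['eef_pos'],s['contact_force'])
a,_,_=grab('scene','scene5'); b,_,_=grab('side','side5')
def z(i,u,v,w,h,s): return cv2.resize(i[v:v+h,u:u+w],None,fx=s,fy=s,interpolation=cv2.INTER_CUBIC)
c=np.hstack([z(a,260,90,75,110,4),z(b,220,140,110,110,4)])
cv2.imwrite('pics/c6.png',c[:,:,::-1])
cv2.imwrite('pics/c7.png',z(im,220,120,200,150,4)[:,:,::-1])
```

```text
7.6 [ 0.4651 -0.015   0.3009] [-0.4059 -0.3781 -4.0358]
```

View pics/c6.png

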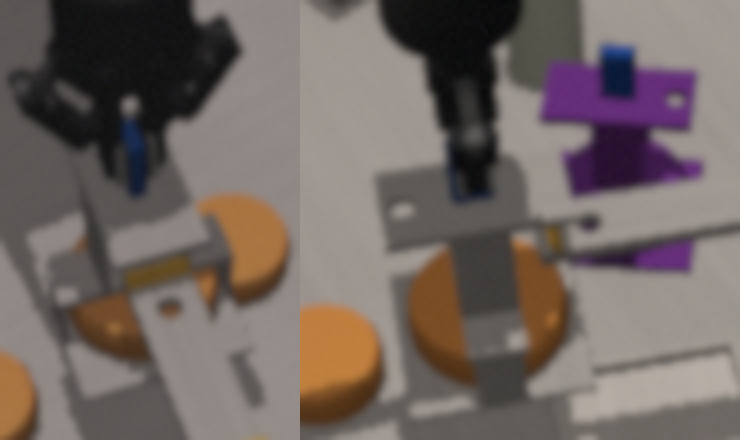

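View pics/w5.png

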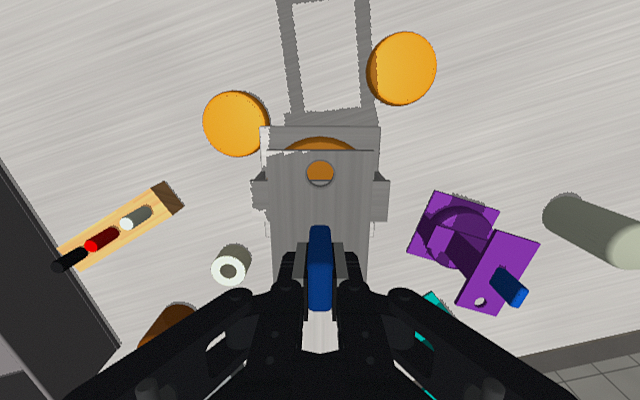

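The scene crop shows the -x lip at (159,273) centred under the plate's leading edge, and no contact force has appeared. I'll carry on threading.

Call:
send_rows:
  commands:
    - [0,0,0,0,8,0,5]
    - [0,0,0,0,12,0,5]
    - [0,0,0,0,16,0,5]
    - [0,0,0,0,20,0,5]
    - [0,0,0,0,20,0,5]
    - [0,0,0,0,16,0,5]
    - [0,0,0,0,11,0,5]
    - [0,0,0,0,6,0,5]

```text
t: 8.5
eef_pos: [0.5718, -0.0483, 0.3009]
tcp_rot: [0.805, 0.593, -0.0, 0.0]
contact_force: [-1.1, -0.3, -4.6]
finger_gap: 0.128
```

Call:
send_rows:
  commands:
    - [0,0,0,0,0,0,5]
    - [0,0,0,0,0,0,5]
    - [0,0,0,0,0,0,5]

```text
t: 8.8
eef_pos: [0.5695, -0.0473, 0.3013]
tcp_rot: [0.805, 0.594, -0.0, -0.0]
contact_force: [-0.1, -0.6, -4.3]
finger_gap: 0.124
```

Run:
```python
from h import *
np.set_printoptions(precision=4,suppress=True)
im,T,k=grab('wrist','w6');s=sense();print(s['t'],s['eef_pos'],s['contact_force'])
a,_,_=grab('scene','scene6'); b,_,_=grab('side','side6')
def z(i,u,v,w,h,s): return cv2.resize(i[v:v+h,u:u+w],None,fx=s,fy=s,interpolation=cv2.INTER_CUBIC)
c=np.hstack([z(a,270,120,75,110,4),z(b,260,140,110,110,4)])
cv2.imwrite('pics/c8.png',c[:,:,::-1])
cv2.imwrite('pics/c9.png',z(im,220,120,200,150,4)[:,:,::-1])
```

```text
8.85 [ 0.5696 -0.0473  0.3013] [ 0.3159  0.5601 -4.2146]
```

View pics/c8.png

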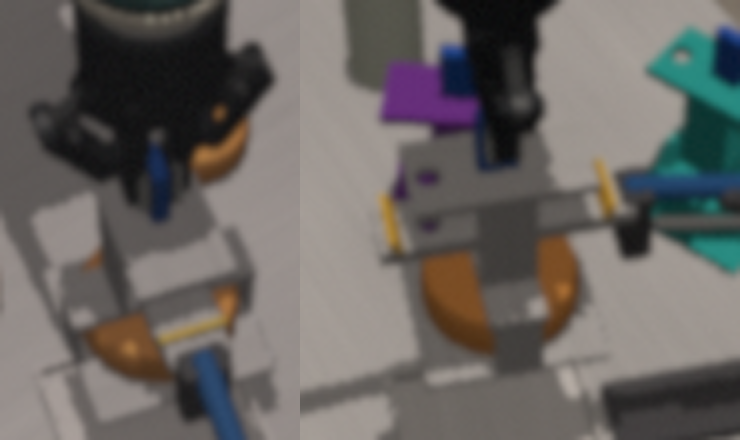

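View pics/c9.png

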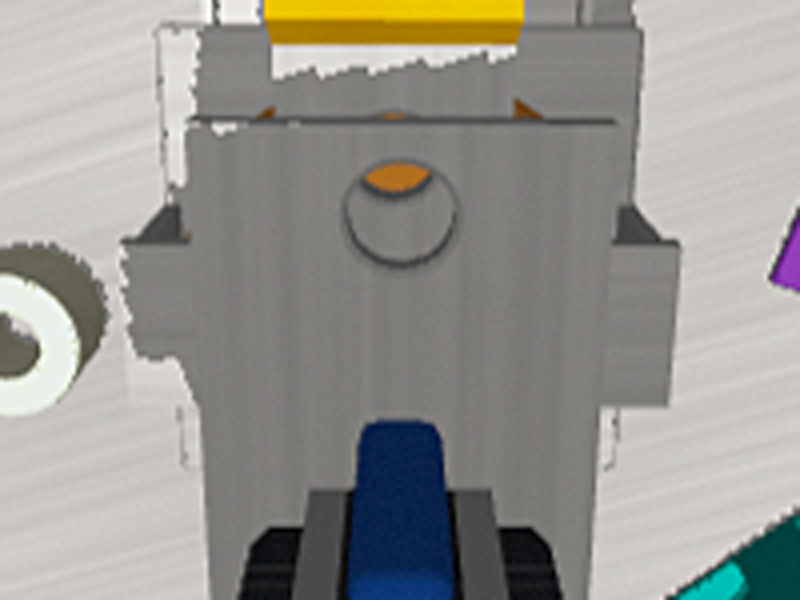

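Run:
```python
from h import *
np.set_printoptions(precision=4,suppress=True)
w,Tw,kw=load('w6');b,Tb,kb=load('side6')
s=sense();Rm=R.from_quat(s['tcp_rot']).as_matrix()
t=lambda u,v,z:Rm.T@(plane(Tw,kw,220+(u-1.5)/4,120+(v-1.5)/4,z)-s['eef_pos'])*1000
print('plate hole',t(400,213,.2867)); print('tongue hole +x rim',t(396,195,.2505),'underside rim',t(396,195,.2405))
print('lip foot L R',t(263,42,.2505),t(525,42,.2505)); print('plate end',t(188,120,.2867),t(617,122,.2867))
bb=lambda u,v:ray(Tb,kb,260+(u-301.5)/4,140+(v-1.5)/4)
# side: plate hole (428,177), tongue hole (430,223)
o,d=bb(428,177);p=o+d*(.2867-o[2])/d[2];print('side platehole',Rm.T@(p-s['eef_pos'])*1000)
o,d=bb(430,224);p=o+d*(.25-o[2])/d[2];print('side tonguehole',Rm.T@(p-s['eef_pos'])*1000)
```

```text
plate hole [  0.1167 -44.1525  14.7783]
tongue hole +x rim [ -0.5198 -38.7792  50.9784] underside rim [ -0.5434 -36.5963  60.9784]
lip foot L R [-22.0759 -64.0258  50.9773] [ 20.4156 -64.0493  50.9788]
plate end [-28.4128 -56.9406  14.7771] [ 29.3305 -56.6998  14.7792]
side platehole [  0.8237 -43.3166  14.7783]
side tonguehole [ -3.598  -44.5779  51.4782]
```

The holes line up within about 1 mm: plate hole at tool y -44, tongue hole at about -45. I'll lower it with a small correction.

Call:
send_rows:
  commands:
    - [0,0,0,-1,-1,4,5]
    - [0,0,0,0,0,7,5]
    - [0,0,0,0,0,6,5]
    - [0,0,0,0,0,4,5]
    - [0,0,0,0,0,2,5]
    - [0,0,0,0,0,2,5]
    - [0,0,0,0,0,1,5]
    - [0,0,0,0,0,1,5]

```text
t: 9.75
eef_pos: [0.5691, -0.0483, 0.2743]
tcp_rot: [0.805, 0.594, 0.0, 0.0]
contact_force: [1.0, 0.1, -4.4]
finger_gap: 0.124
```

Call:
send_rows:
  commands:
    - [0,0,0,0,0,1,5]
    - [0,0,0,0,0,1,5]

```text
t: 9.95
eef_pos: [0.5691, -0.0483, 0.2724]
tcp_rot: [0.805, 0.594, 0.0, 0.0]
contact_force: [-0.8, -0.6, -4.1]
finger_gap: 0.126
```

Call:
send_rows:
  commands:
    - [0,0,0,0,0,1,5]
    - [0,0,0,0,0,1,5]

```text
t: 10.15
eef_pos: [0.569, -0.0483, 0.2702]
tcp_rot: [0.805, 0.594, -0.0, 0.0]
contact_force: [0.1, 0.4, -4.0]
finger_gap: 0.127
```

Call:
send_rows:
  commands:
    - [0,0,0,0,-0.3,1,5]
    - [0,0,0,0,-0.3,1,5]

```text
t: 10.35
eef_pos: [0.5684, -0.0481, 0.2682]
tcp_rot: [0.805, 0.594, -0.0, -0.0]
contact_force: [-0.6, -0.3, -3.7]
finger_gap: 0.127
```

Call:
send_rows:
  commands:
    - [0,0,0,0,-0.3,1.5,5]
    - [0,0,0,0,-0.3,1.5,5]
    - [0,0,0,0,0,0,5]

```text
t: 10.65
eef_pos: [0.5678, -0.0479, 0.2652]
tcp_rot: [0.805, 0.594, -0.0, -0.0]
contact_force: [-0.7, -0.2, -2.1]
finger_gap: 0.127
```

Run:
```python
from h import *
np.set_printoptions(precision=4,suppress=True)
im,T,k=grab('wrist','w7');s=sense();print(s['t'],s['eef_pos'],s['contact_force'],s['torque'])
b,_,_=grab('side','side7')
def z(i,u,v,w,h,s): return cv2.resize(i[v:v+h,u:u+w],None,fx=s,fy=s,interpolation=cv2.INTER_CUBIC)
c=np.hstack([z(im,250,120,140,110,3),z(b,270,150,110,110,3)])
cv2.imwrite('pics/c10.png',c[:,:,::-1])
```

```text
10.7 [ 0.5678 -0.0479  0.2653] [-0.6418 -0.8179 -1.7939] [0.0178 0.0586 0.0193]
```

View pics/c10.png

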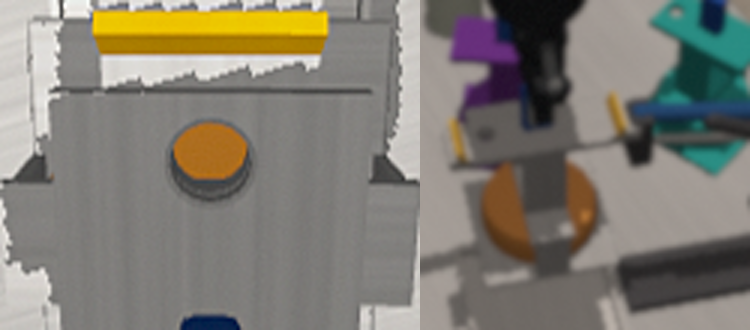

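Run:
```python
from h import *
np.set_printoptions(precision=2,suppress=True)
w,Tw,kw=load('w7')
s=sense();Rm=R.from_quat(s['tcp_rot']).as_matrix()
t=lambda u,v,z:Rm.T@(plane(Tw,kw,250+(u-1)/3,120+(v-1)/3,z)-s['eef_pos'])*1000
zt=.2652-.0165
print('plate hole',t(211,157,zt+.006)); 
print('lip foot L R',t(96,52,zt),t(325,52,zt)); print('plate end top',t(50,90,zt+.006),t(371,90,zt+.006))
print('tongue hole rim: bottom',t(211,180,zt),'top',t(211,126,zt-.01))
```

```text
plate hole [  0.35 -45.29  10.66]
lip foot L R [-20.25 -63.12  16.66] [ 20.77 -63.14  16.66]
plate end top [-27.79 -57.25  10.66] [ 28.3  -57.27  10.66]
tongue hole rim: bottom [  0.37 -39.49  16.66] top [  0.38 -47.78  26.66]
```

The carrier is seated: plate end to lip foot is 5.9 mm (nominal 6), lateral offset is about 0, and the tongue is taking load. I'll sink it along the arc.

Call:
send_rows:
  commands:
    - [0,0,0,0,-0.3,1.5,5]
    - [0,0,0,0,-0.4,2,5]
    - [0,0,0,0,-0.4,2,5]
    - [0,0,0,0,-0.4,2,5]
    - [0,0,0,0,-0.3,2,5]
    - [0,0,0,0,-0.3,2,5]
    - [0,0,0,0,-0.2,1.5,5]
    - [0,0,0,0,0,0,5]

```text
t: 11.55
eef_pos: [0.5658, -0.0472, 0.2521]
tcp_rot: [0.805, 0.594, 0.0, 0.0]
contact_force: [-0.2, 0.3, -1.5]
finger_gap: 0.128
```

Call:
send_rows:
  commands:
    - [0,0,0,0,-0.3,1.5,5]
    - [0,0,0,0,-0.3,2,5]
    - [0,0,0,0,-0.2,2,5]
    - [0,0,0,0,-0.1,2,5]
    - [0,0,0,0,-0.1,1.5,5]
    - [0,0,0,0,0,0,5]
    - [0,0,0,0,0,0,5]

```text
t: 12.25
eef_pos: [0.5648, -0.047, 0.2433]
tcp_rot: [0.805, 0.594, 0.0, 0.0]
contact_force: [0.7, -0.6, -0.3]
finger_gap: 0.13
```

Run:
```python
from h import *
np.set_printoptions(precision=4,suppress=True)
im,T,k=grab('wrist','w8');s=sense();print(s['t'],s['eef_pos'],s['contact_force'],s['torque'])
b,_,_=grab('side','side8');print(sense()['contact_force'])
def z(i,u,v,w,h,s): return cv2.resize(i[v:v+h,u:u+w],None,fx=s,fy=s,interpolation=cv2.INTER_CUBIC)
c=np.hstack([z(im,250,120,140,110,3),z(b,270,150,110,110,3)])
cv2.imwrite('pics/c11.png',c[:,:,::-1])
```

```text
12.3 [ 0.5648 -0.047   0.2434] [ 1.5959 -0.0998 -0.7284] [-0.0331 -0.3154  0.0433]
[ 0.7909 -0.216  -0.4637]
```

View pics/c11.png

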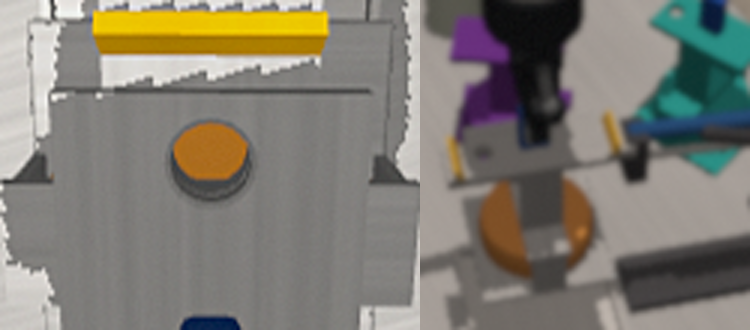

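Call:
send_rows:
  commands:
    - [0,0,0,0,-0.1,1.5,5]
    - [0,0,0,0,0,1.5,5]
    - [0,0,0,0,0,1,5]
    - [0,0,0,0,0,0,5]
    - [0,0,0,0,0,0,5]
    - [0,0,0,0,0,0,5]

```text
t: 12.95
eef_pos: [0.5645, -0.0469, 0.2393]
tcp_rot: [0.805, 0.594, -0.0, -0.0]
contact_force: [0.3, 0.1, -1.1]
finger_gap: 0.126
```

Run:
```python
from h import *
np.set_printoptions(precision=4,suppress=True)
f=[]
for i in range(14):
    cams.read_camera('side'); s=sense(); f.append(s['contact_force'])
f=np.array(f);print(s['t'],s['eef_pos'],f.mean(0),f.std(0))
```

```text
13.65 [ 0.5645 -0.0469  0.2392] [-0.0139  0.2831 -0.4591] [0.3249 0.4932 0.3849]
```

Call:
send_rows:
  commands:
    - [0,0,0,0,0,1.5,5]
    - [0,0,0,0,0,1.5,5]
    - [0,0,0,0,0,1,5]
    - [0,0,0,0,0,0,5]
    - [0,0,0,0,0,0,5]
    - [0,0,0,0,0,0,5]

```text
t: 14.25
eef_pos: [0.5644, -0.0468, 0.2352]
tcp_rot: [0.805, 0.594, -0.0, -0.0]
contact_force: [-1.1, 0.3, -0.5]
finger_gap: 0.125
```

Run:
```python
from h import *
np.set_printoptions(precision=4,suppress=True)
f=[]
for i in range(14):
    cams.read_camera('side'); s=sense(); f.append(s['contact_force'])
f=np.array(f);print(s['t'],s['eef_pos'],f.mean(0),f.std(0))
```

```text
14.95 [ 0.5646 -0.0469  0.2353] [-1.5607  0.3599 -0.067 ] [0.506  0.5631 0.5156]
```

The residual is -0.07 N, so the arm carries the weight. I'll ease the grip and then open a little.

Call:
send_rows:
  commands:
    - [0,0,0,0,0,0,5]
    - [0,0,0,0,0,0,5]
    - [0,0,0,0,0,0,14]
    - [0,0,0,0,0,0,18]
    - [0,0,0,0,0,0,25]
    - [0,0,0,0,0,0,35]
    - [0,0,0,0,0,0,35]
    - [0,0,0,0,0,0,35]
  newtons: 20

```text
t: 15.75
eef_pos: [0.5646, -0.0469, 0.2353]
tcp_rot: [0.805, 0.594, -0.0, 0.0]
contact_force: [0.7, 0.2, 0.3]
finger_gap: 0.408
```

Run:
```python
from h import *
np.set_printoptions(precision=4,suppress=True)
im,T,k=grab('wrist','w9');s=sense();print(s['t'],s['eef_pos'],s['contact_force'],s['finger_gap'])
b,_,_=grab('side','side9')
def z(i,u,v,w,h,s): return cv2.resize(i[v:v+h,u:u+w],None,fx=s,fy=s,interpolation=cv2.INTER_CUBIC)
c=np.hstack([z(im,250,120,140,190,3),z(b,270,150,110,190,3)])
cv2.imwrite('pics/c12.png',c[:,:,::-1])
```

```text
15.8 [ 0.5646 -0.0469  0.2353] [ 0.3822 -0.1457  1.0575] 0.40553587735472074
```

View pics/c12.png

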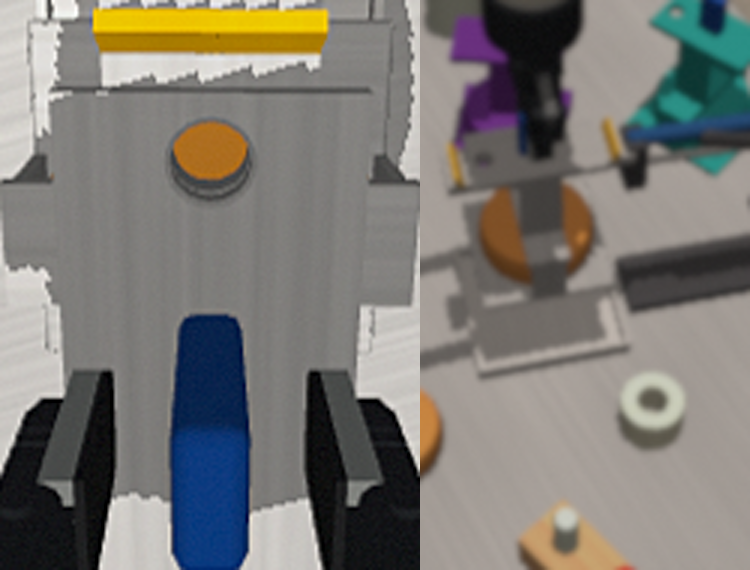

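The carrier is released and hangs steady: its hole is still at crop (211,157), the tongue is visible below it, and the pads are clear of the tab. I'll retreat straight up and go to the pin.

Call:
send_rows:
  commands:
    - [0,0,0,0,0,-10,35]
    - [0,0,0,0,0,-25,35]
    - [0,0,0,0,0,-40,45]
    - [0,0,0,0,0,-45,60]
    - [0,0,0.14,0,0,0,60]
    - [0,0,0.14,0,0,0,60]
    - [0,0,0.14,0,0,0,60]
    - [0,0,0.14,0,0,0,60]

```text
t: 16.65
eef_pos: [0.5646, -0.0469, 0.3563]
tcp_rot: [0.938, 0.345, 0.0, 0.0]
contact_force: [-0.4, -0.4, 0.0]
finger_gap: 0.702
```

Run:
```python
from h import *
grab('scene','scene10');b,_,_=grab('side','side10');print(sense()['t'],sense()['eef_pos'])
```

```text
16.75 [ 0.56465784 -0.04693761  0.35607457]
```

Call:
send_rows:
  commands:
    - [0,0,0.14,0,0,0,60]
    - [0,0,0.14,0,0,0,60]
    - [0,0,0.14,0,0,0,60]
    - [0,0,0.045,0,0,0,60]
    - [0,0,0,-26,44,0,60]
    - [0,0,0,-26,44,0,60]
    - [0,0,0,-26,44,0,60]
    - [0,0,0,-26,44,0,60]

```text
t: 17.55
eef_pos: [0.5073, -0.2402, 0.3559]
tcp_rot: [0.992, 0.125, 0.0, 0.0]
contact_force: [0.9, -0.6, 0.4]
finger_gap: 0.701
```

Call:
send_rows:
  commands:
    - [0,0,0,-26,44,0,60]
    - [0,0,0,-26,44,10,60]
    - [0,0,0,0,0,40,60]
    - [0,0,0,0,0,40,60]
    - [0,0,0,0,0,0,60]
    - [0,0,0,0,0,0,60]

```text
t: 18.15
eef_pos: [0.4796, -0.3335, 0.2662]
tcp_rot: [0.992, 0.124, -0.0, -0.0]
contact_force: [-0.4, -0.6, -0.4]
finger_gap: 0.701
```

Run:
```python
from h import *
np.set_printoptions(precision=4,suppress=True)
im,T,k=grab('wrist','w11');s=sense();print(s['t'],s['eef_pos'],R.from_quat(s['tcp_rot']).as_matrix())
a,_,_=load('scene10');b,_,_=load('side10')
def z(i,u,v,w,h,s): return cv2.resize(i[v:v+h,u:u+w],None,fx=s,fy=s,interpolation=cv2.INTER_CUBIC)
c=np.hstack([z(a,280,140,75,100,4),z(b,260,140,110,100,4)])
cv2.imwrite('pics/c13.png',c[:,:,::-1])
```

```text
18.2 [ 0.4807 -0.3341  0.2676] [[ 0.9694  0.2456  0.0015]
 [ 0.2456 -0.9694 -0.0014]
 [ 0.0011  0.0018 -1.    ]]
```

View pics/w11.png

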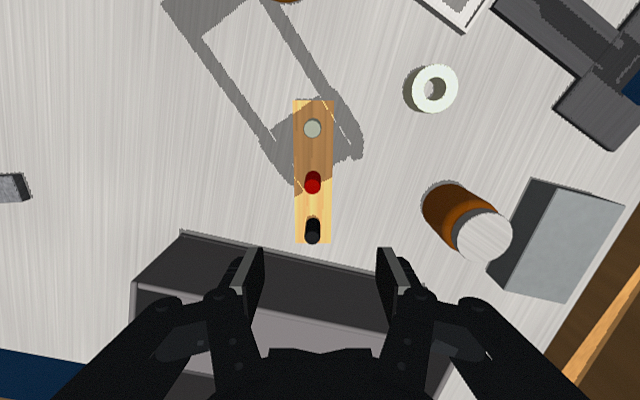

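View pics/c13.png

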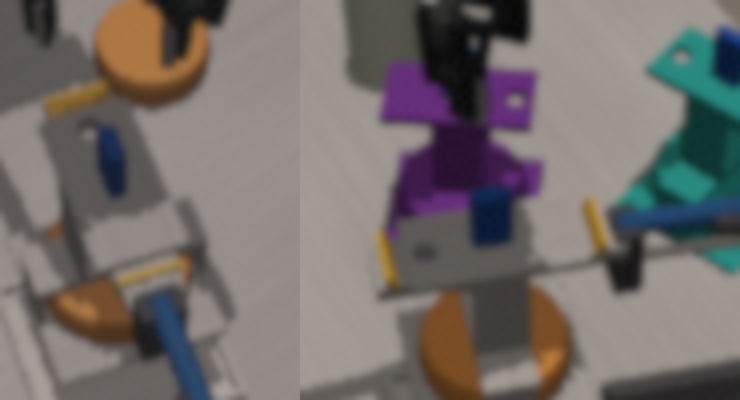

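Run:
```python
from h import *
np.set_printoptions(precision=4,suppress=True)
w,Tw,kw=load('w11')
cv2.imwrite('pics/c14.png',cv2.resize(w[95:255,270:360],None,fx=5,fy=5,interpolation=cv2.INTER_CUBIC)[:800//1,:,::-1][:600])
```

```text
(no output)
```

View pics/c14.png

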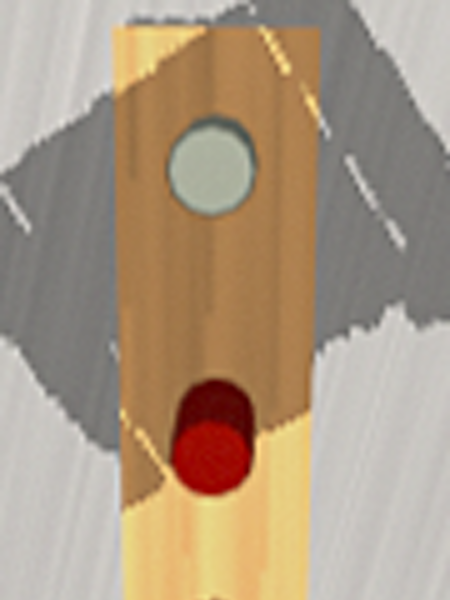

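Run:
```python
from h import *
np.set_printoptions(precision=4,suppress=True)
w,Tw,kw=load('w11');s=sense();Rm=R.from_quat(s['tcp_rot']).as_matrix()
p=plane(Tw,kw,312,186,.086);print(p,Rm.T@(p-s['eef_pos'])*1000,s['eef_pos'])
q=plane(Tw,kw,270+211/5,95+171/5,.086);print('white',q, 'row angle',np.arctan2(*(p-q)[1::-1]))
a,Ta,ka=load('scene1');b,Tb,kb=load('side1')
hs=lambda i:cv2.inRange(cv2.cvtColor(i,cv2.COLOR_RGB2HSV),(0,150,40),(8,255,255))
for n,i,T,k,bx in(('a',a,Ta,ka,(170,230,50,40)),('b',b,Tb,kb,(320,325,40,40))):
    m=np.zeros(i.shape[:2],'uint8');u,v,ww,h=bx;m[v:v+h,u:u+ww]=hs(i)[v:v+h,u:u+ww]
    M=cv2.moments(m,True);c=(M['m10']/M['m00'],M['m01']/M['m00']);print(n,c,cv2.boundingRect(m),plane(T,k,*c,.066))
```

```text
[ 0.4738 -0.3453  0.086 ] [ -9.5764   8.8383 181.5794] [ 0.4807 -0.3341  0.2676]
white [ 0.4588 -0.2833  0.086 ] row angle -1.3335754844528256
a (194.75, 253.4) (191, 249, 9, 10) [ 0.4738 -0.3449  0.066 ]
b (337.9325842696629, 345.438202247191) (335, 339, 8, 14) [ 0.4733 -0.3459  0.066 ]
```

The pin's three position estimates agree within 1 mm, at (0.4737, -0.3454). I'll go down and grip.

Call:
send_rows:
  commands:
    - [0,0,0,-9.5,9,30,60]
    - [0,0,0,0,0,45,60]
    - [0,0,0,0,0,45,60]
    - [0,0,0,0,0,45,55]
    - [0,0,0,0,0,30,50]
    - [0,0,0,0,0,17,50]
    - [0,0,0,0,0,0,50]
    - [0,0,0,0,0,0,50]

```text
t: 19.0
eef_pos: [0.4746, -0.3459, 0.0557]
tcp_rot: [0.992, 0.123, 0.001, 0.001]
contact_force: [0.7, -0.7, 0.5]
finger_gap: 0.585
```

Run:
```python
from h import *
im,T,k=grab('wrist','w12');s=sense();print(s['t'],s['eef_pos'],s['contact_force'],s['finger_gap'])
```

```text
19.05 [ 0.47470131 -0.34617348  0.05606085] [-0.4285229  -0.17667583 -0.28180266] 0.5850540476690953
```

View pics/w12.png

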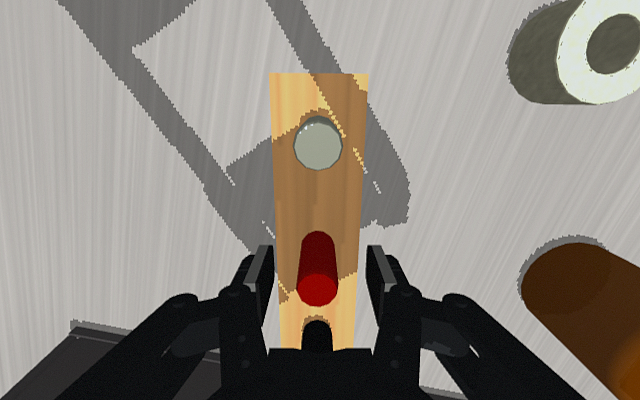

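The red head at (317,290) is centred between the pads and the neighbours are clear. I'll close and lift straight.

Call:
send_rows:
  commands:
    - [0,0,0,-0.8,0,0,12]
    - [0,0,0,0,0,0,12]
    - [0,0,0,0,0,0,12]
    - [0,0,0,0,0,0,12]
    - [0,0,0,0,0,0,12]
    - [0,0,0,0,0,0,12]
  newtons: 60

```text
t: 19.65
eef_pos: [0.4727, -0.3457, 0.0552]
tcp_rot: [0.992, 0.123, 0.001, 0.001]
contact_force: [-0.6, 0.3, 6.7]
finger_gap: 0.205
```

Call:
send_rows:
  commands:
    - [0,0,0,0,0,-8,12]
    - [0,0,0,0,0,-15,12]
    - [0,0,0,0,0,-25,12]
    - [0,0,0,0,0,-40,12]
    - [0,0,0,0,0,-48,12]
    - [0,0,0,0,0,-48,12]
    - [0,0,0,0,0,-48,12]
    - [0,0,0,0,0,-48,12]

```text
t: 20.45
eef_pos: [0.4714, -0.3444, 0.3365]
tcp_rot: [0.992, 0.123, 0.0, 0.0]
contact_force: [1.4, -0.4, -1.6]
finger_gap: 0.201
```

Call:
send_rows:
  commands:
    - [0,0,0,0,0,-15,12]
    - [0,0,0,0,0,0,12]

```text
t: 20.65
eef_pos: [0.473, -0.3459, 0.3529]
tcp_rot: [0.992, 0.123, 0.002, 0.003]
contact_force: [-0.3, 0.1, -0.7]
finger_gap: 0.206
```

Run:
```python
from h import *
np.set_printoptions(precision=4,suppress=True)
im,T,k=grab('wrist','w13');s=sense();print(s['t'],s['eef_pos'],R.from_quat(s['tcp_rot']).as_matrix(),s['contact_force'],s['finger_gap'])
b,Tb,kb=grab('side','side13');a,Ta,ka=grab('scene','scene13')
def z(i,u,v,w,h,s): return cv2.resize(i[v:v+h,u:u+w],None,fx=s,fy=s,interpolation=cv2.INTER_CUBIC)
u=proj(Tb,kb,s['eef_pos']).astype(int);v=proj(Ta,ka,s['eef_pos']).astype(int);print(u,v)
c=np.hstack([z(b,u[0]-30,u[1]-45,60,90,5),z(a,v[0]-30,v[1]-45,60,90,5)]);cv2.imwrite('pics/c15.png',c[:,:,::-1])
cv2.imwrite('pics/c16.png',z(im,240,180,160,150,4)[:,:,::-1])
```

```text
20.7 [ 0.4721 -0.3451  0.3501] [[ 0.9699  0.2435  0.0019]
 [ 0.2436 -0.9699 -0.0019]
 [ 0.0014  0.0023 -1.    ]] [-1.1625  0.0211 -2.551 ] 0.20407849706431438
[342 281] [158 197]
```

View pics/c15.png

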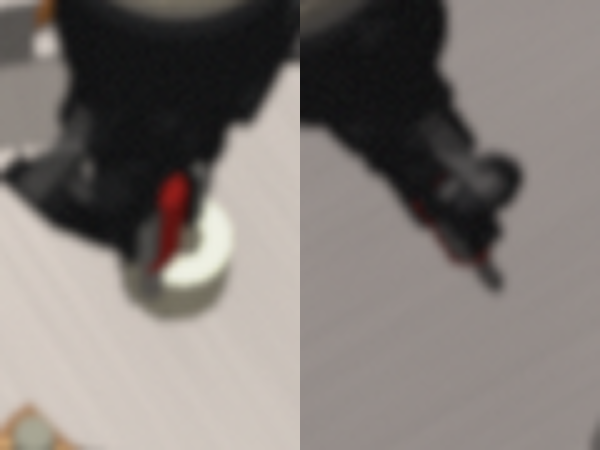

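View pics/c16.png

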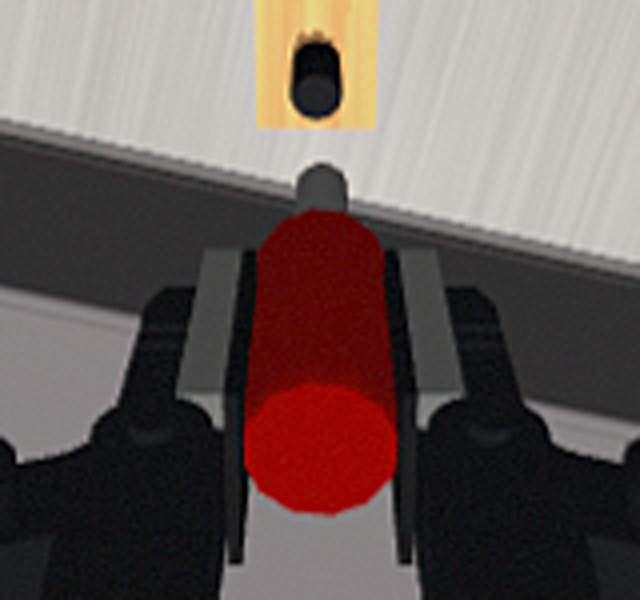

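The pin is held upright; its head top is at crop (320,449) and its shaft end at (321,175). Now I'll work out where the hole and pin are.

Run:
```python
from h import *
np.set_printoptions(precision=4,suppress=True)
w,Tw,kw=load('w9')
W9=ray(Tw,kw,250+(211-1)/3,120+(158-1)/3)
a,Ta,ka=load('scene10');b,Tb,kb=load('side10')
S=ray(Tb,kb,260+(425-301.5)/4,140+(251-1.5)/4)
print('tri w9+side',*tri(W9,S)); print('w9 on .2248',W9[0]+W9[1]*(.2248-W9[0][2])/W9[1][2]); print('side on .2248',S[0]+S[1]*(.2248-S[0][2])/S[1][2])
w,T,k=load('w13');m=cams.camera_model('wrist');M=np.array(m['mount'])
def tool(u,v,z): return plane(M,k,u,v,z)
print('head top',tool(240+(320-1.5)/4,180+(449-1.5)/4,-.031)*1e3, 'tip edge',tool(240+(321-1.5)/4,180+(167-1.5)/4,.049)*1e3)
print('head width check',(tool(240+397/4,292,-.031)-tool(240+244/4,292,-.031))*1e3)
```

```text
tri w9+side [ 0.5229 -0.0336  0.2222] [0.0006, 0.0006]
w9 on .2248 [ 0.5216 -0.0333  0.2248]
side on .2248 [ 0.5226 -0.0355  0.2248]
head top [  0.3527   0.1084 -31.    ] tip edge [ 0.5392 -0.7601 49.    ]
head width check [17.2545 -0.0093  0.    ]
```

Call:
send_rows:
  commands:
    - [0,0,-0.146,0,0,0,12]
    - [0,0,-0.146,0,0,0,12]
    - [0,0,-0.146,0,0,0,12]
    - [0,0,-0.146,0,0,0,12]
    - [0,0,-0.146,0,0,0,12]
    - [0,0,-0.146,0,0,0,12]
    - [0,0,-0.146,0,0,0,12]
    - [0,0,0,30,-5,0,12]

```text
t: 21.6
eef_pos: [0.475, -0.3165, 0.3457]
tcp_rot: [0.805, 0.593, -0.001, -0.002]
contact_force: [0.5, 0.3, -0.6]
finger_gap: 0.203
```

Call:
send_rows:
  commands:
    - [0,0,0,42,-6,0,12]
    - [0,0,0,45,-7,0,12]
    - [0,0,0,45,-7,0,12]
    - [0,0,0,45,-7,0,12]
    - [0,0,0,45,-7,0,12]
    - [0,0,0,40,-6,0,12]
    - [0,0,0,20,-3,0,12]
    - [0,0,0,0,0,0,12]

```text
t: 22.4
eef_pos: [0.518, -0.0299, 0.3464]
tcp_rot: [0.805, 0.594, -0.001, -0.002]
contact_force: [-0.2, -0.5, -1.5]
finger_gap: 0.204
```

Call:
send_rows:
  commands:
    - [0,0,0,0,0,0,12]
    - [0,0,0,0,0,0,12]

```text
t: 22.6
eef_pos: [0.5186, -0.0337, 0.3476]
tcp_rot: [0.806, 0.592, -0.001, -0.001]
contact_force: [-0.2, -0.2, -0.6]
finger_gap: 0.204
```

```bash
cat > look.py <<'E'
from h import *
np.set_printoptions(precision=4,suppress=True)
tag=sys.argv[1]
im,T,k=grab('wrist','w'+tag);s=sense();print(s['t'],s['eef_pos'],s['tcp_rot'],s['contact_force'],s['finger_gap'])
b,Tb,kb=grab('side','side'+tag);a,Ta,ka=grab('scene','scene'+tag)
def z(i,u,v,w,h,s): return cv2.resize(i[v:v+h,u:u+w],None,fx=s,fy=s,interpolation=cv2.INTER_CUBIC)
c=np.hstack([z(b,260,140,80,90,5),z(a,270,130,70,90,5)]);cv2.imwrite('pics/cs%s.png'%tag,c[:,:,::-1])
cv2.imwrite('pics/cw%s.png'%tag,z(im,220,150,200,150,4)[:,:,::-1])
E
python3 look.py 14
```

```text
22.65 [ 0.5187 -0.0339  0.3479] [ 0.8061  0.5918 -0.0007 -0.0004] [-0.086  -0.5616  0.0937] 0.20553584071265127
```

View pics/cs14.png

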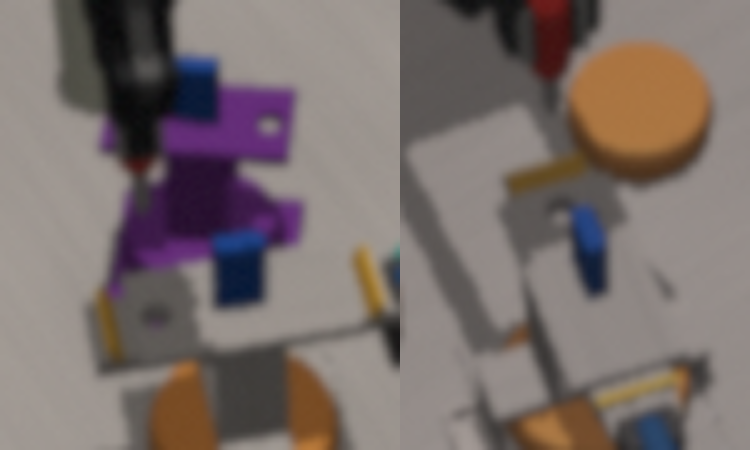

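View pics/cw14.png

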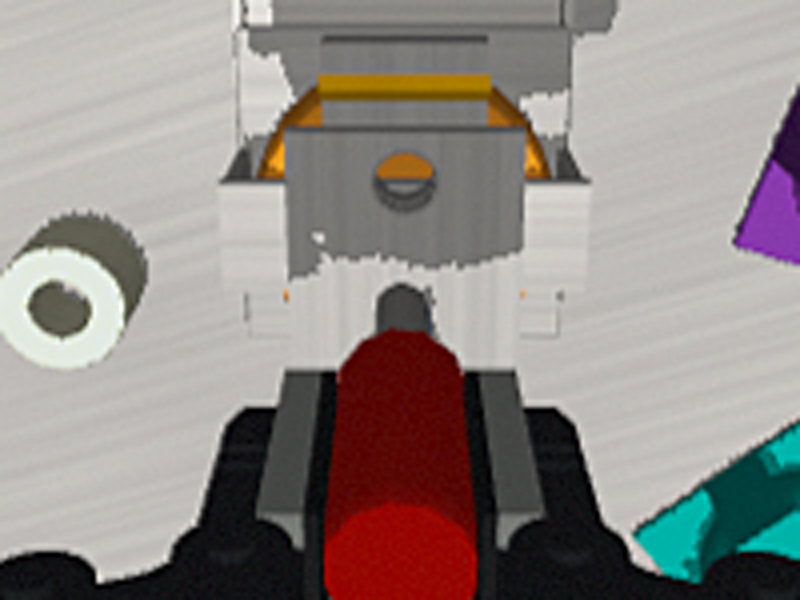

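The pin tip and the hole show in all three views: tip at side crop (141,208), scene crop (551,108), wrist (403,290); hole at (156,315), (562,209), (405,182). I'll triangulate both.

Run:
```python
from h import *
np.set_printoptions(precision=4,suppress=True)
L=[load(n+'14') for n in('side','scene','w')]
S=lambda u,v:ray(L[0][1],L[0][2],260+(u-2)/5,140+(v-2)/5)
C=lambda u,v:ray(L[1][1],L[1][2],270+(u-402)/5,130+(v-2)/5)
W=lambda u,v:ray(L[2][1],L[2][2],220+(u-1.5)/4,150+(v-1.5)/4)
t=S(141,209),C(551,110),W(403,293); h=S(156,315),C(562,209),W(405,182)
for n,r in(('tip',t),('hole',h)):
    print(n,'all',*tri(*r));print('  side+scene',*tri(*r[:2]));print('  side+w',*tri(r[0],r[2]));print('  scene+w',*tri(r[1],r[2]))
s=sense();Rm=R.from_quat(s['tcp_rot']).as_matrix();print(Rm)
a=tri(*t)[0];b=tri(*h)[0];print('delta tool',Rm.T@(b-a)*1e3); a=tri(*t[:2])[0];b=tri(*h[:2])[0];print('delta tool s+s',Rm.T@(b-a)*1e3);print('tip in tool',Rm.T@(tri(*t)[0]-s['eef_pos'])*1e3)
```

```text
tip all [ 0.5193 -0.0332  0.2996] [0.0004, 0.0001, 0.0003]
  side+scene [ 0.5194 -0.0335  0.3   ] [0.0001, 0.0001]
  side+w [ 0.5194 -0.0331  0.2993] [0.0003, 0.0003]
  scene+w [ 0.519  -0.0331  0.2994] [0.0, 0.0]
hole all [ 0.523  -0.0332  0.2219] [0.0005, 0.0008, 0.0004]
  side+scene [ 0.5231 -0.0329  0.2216] [0.0006, 0.0006]
  side+w [ 0.5231 -0.0336  0.2215] [0.0002, 0.0002]
  scene+w [ 0.5229 -0.0331  0.2224] [0.0005, 0.0005]
[[ 0.2998  0.954  -0.0007]
 [ 0.954  -0.2998 -0.0001]
 [-0.0003 -0.0006 -1.    ]]
delta tool [ 1.1221  3.6746 77.6757]
delta tool s+s [ 1.6536  3.4016 78.3406]
tip in tool [ 0.7678  0.0903 48.7921]
```

Call:
send_rows:
  commands:
    - [0,0,0,1.3,3.5,10,12]
    - [0,0,0,0,0,20,12]
    - [0,0,0,0,0,20,12]
    - [0,0,0,0,0,12,12]
    - [0,0,0,0,0,6,12]
    - [0,0,0,0,0,0,12]
    - [0,0,0,0,0,0,12]
    - [0,0,0,0,0,0,12]

```text
t: 23.55
eef_pos: [0.5236, -0.0328, 0.2816]
tcp_rot: [0.806, 0.592, 0.001, 0.001]
contact_force: [1.5, 0.1, -0.5]
finger_gap: 0.207
```

```bash
python3 look.py 15
```

```text
23.6 [ 0.5235 -0.0327  0.2815] [0.8057 0.5924 0.0005 0.0006] [ 0.3043  0.251  -1.019 ] 0.200664951112002
```

View pics/cs15.png

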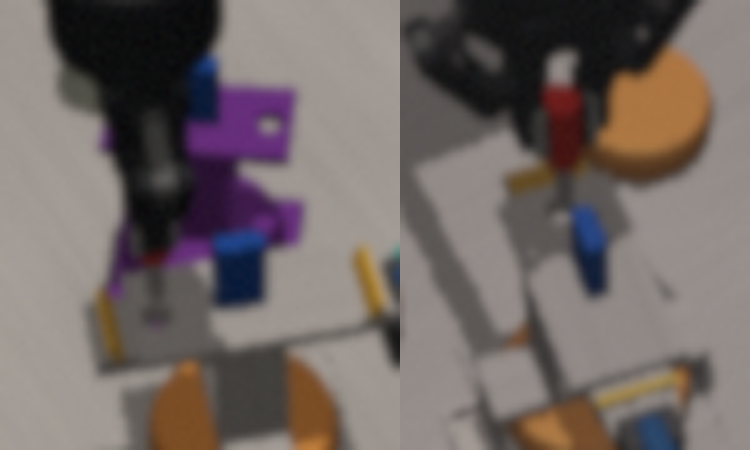

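View pics/cw15.png

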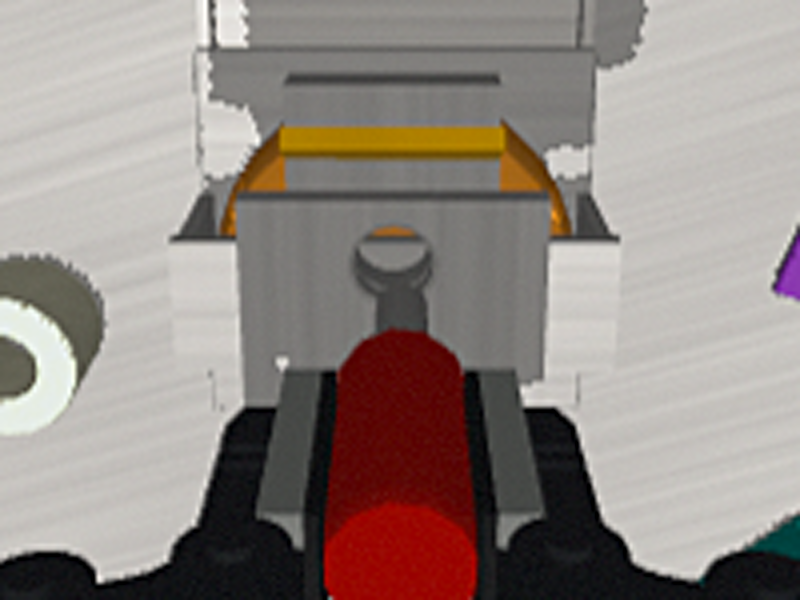

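Run:
```python
from h import *
np.set_printoptions(precision=2,suppress=True)
L=[load(n+'15') for n in('side','scene','w')]
S=lambda u,v:ray(L[0][1],L[0][2],260+(u-2)/5,140+(v-2)/5)
W=lambda u,v:ray(L[2][1],L[2][2],220+(u-1.5)/4,150+(v-1.5)/4)
s=sense();Rm=R.from_quat(s['tcp_rot']).as_matrix()
f=lambda x:Rm.T@(x-s['eef_pos'])*1e3
pl=lambda r,z:f(r[0]+r[1]*(z-r[0][2])/r[1][2])
print('hole',pl(W(393,265),.222),'hole +x rim?',pl(W(393,296),.222),'tip edge',pl(W(402,287),.2327))
t=S(155,306),W(402,290);x,e=tri(*t);print('tip',f(x),e,x*1000)
```

```text
hole [-1.08 -0.1  59.35] hole +x rim? [-1.09  6.17 59.36] tip edge [ 0.57 -0.16 48.65]
tip [ 0.19  1.15 53.31] [0.0012, 0.0012] [524.5  -32.82 228.04]
```

Call:
send_rows:
  commands:
    - [0,0,0,-1.5,-1,0,12]
    - [0,0,0,0,0,3,12]
    - [0,0,0,0,0,3,12]
    - [0,0,0,0,0,2,12]
    - [0,0,0,0,0,2,12]
    - [0,0,0,0,0,2,12]
    - [0,0,0,0,0,2,12]
    - [0,0,0,0,0,0,12]

```text
t: 24.5
eef_pos: [0.5213, -0.0337, 0.2663]
tcp_rot: [0.806, 0.592, -0.0, -0.0]
contact_force: [1.1, -0.3, -0.8]
finger_gap: 0.203
```

```bash
python3 look.py 16
```

```text
24.55 [ 0.5214 -0.0337  0.2665] [ 0.8057  0.5924 -0.0001 -0.0002] [ 0.4067 -0.3818 -0.5012] 0.20567271111301652
```

View pics/cw16.png

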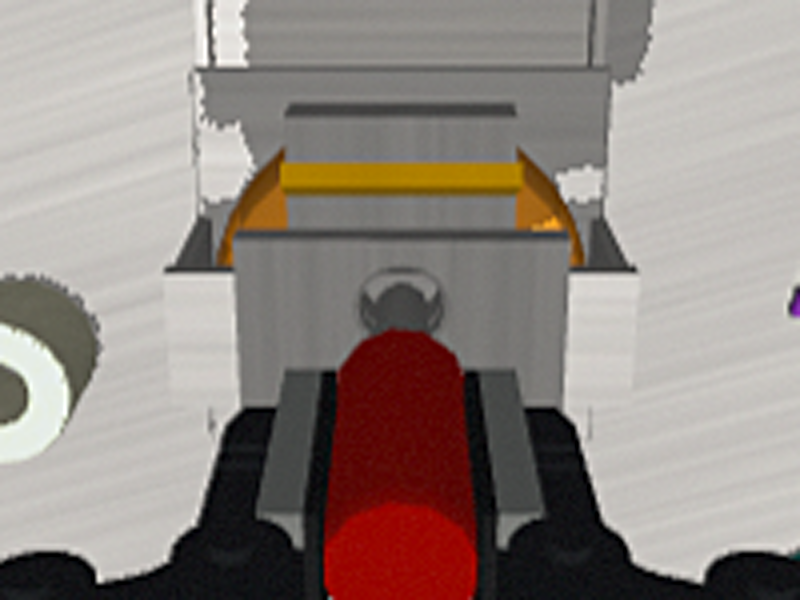

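View pics/cs16.png

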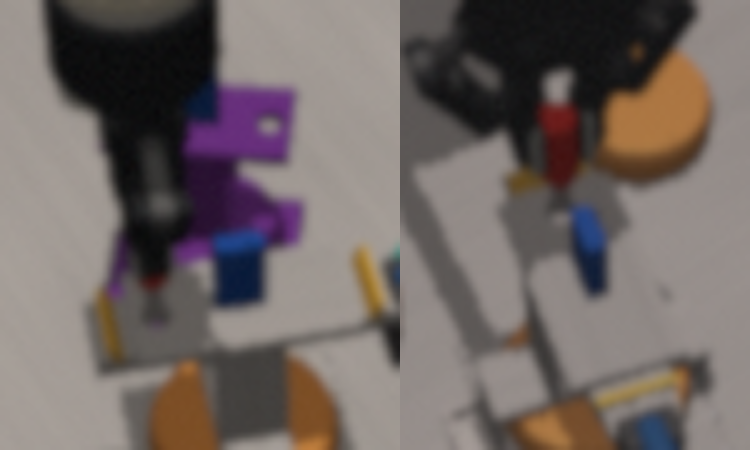

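Run:
```python
from h import *
np.set_printoptions(precision=2,suppress=True)
L=[load(n+'16') for n in('side','scene','w')]
W=lambda u,v:ray(L[2][1],L[2][2],220+(u-1.5)/4,150+(v-1.5)/4)
s=sense();Rm=R.from_quat(s['tcp_rot']).as_matrix()
pl=lambda r,z:Rm.T@(r[0]+r[1]*(z-r[0][2])/r[1][2]-s['eef_pos'])*1e3
print('hole -x rim',pl(W(401,268),.222),'hole L,R',pl(W(359,300),.222),pl(W(444,300),.222),'tip edge',pl(W(402,283),.2175))
print('plate end',pl(W(400,233),.222))
```

```text
hole -x rim [ 0.34 -6.26 44.71] hole L,R [-6.97 -0.27 44.71] [ 7.83 -0.27 44.71] tip edge [ 0.52 -1.6  49.21]
plate end [  0.16 -12.68  44.71]
```

The tip is inside the hole and centred within about 1 mm. I'll lower it gently: the spring gives 12 mm/N, so I must not press.

Call:
send_rows:
  commands:
    - [0,0,0,0,0,3,12]
    - [0,0,0,0,0,4,12]
    - [0,0,0,0,0,4,12]
    - [0,0,0,0,0,4,12]
    - [0,0,0,0,0,4,12]
    - [0,0,0,0,0,3,12]
    - [0,0,0,0,0,2,12]
    - [0,0,0,0,0,0,12]

```text
t: 25.45
eef_pos: [0.5213, -0.0337, 0.2423]
tcp_rot: [0.806, 0.592, -0.0, -0.0]
contact_force: [0.0, -0.1, -1.3]
finger_gap: 0.198
```

```bash
python3 look.py 17;python3 - <<'E'
from h import *
f=[]
for i in range(10):
    cams.read_camera('side'); f.append(sense()['contact_force'])
print(np.mean(f,0),np.std(f,0))
E
```

```text
25.5 [ 0.5214 -0.0337  0.2426] [ 0.8057  0.5924 -0.0001 -0.0001] [-1.2544  0.043   0.1334] 0.2040957301394217
[-0.20560077  0.2621547  -0.34991309] [0.6204583  0.64479524 0.32296276]
```

View pics/cs17.png

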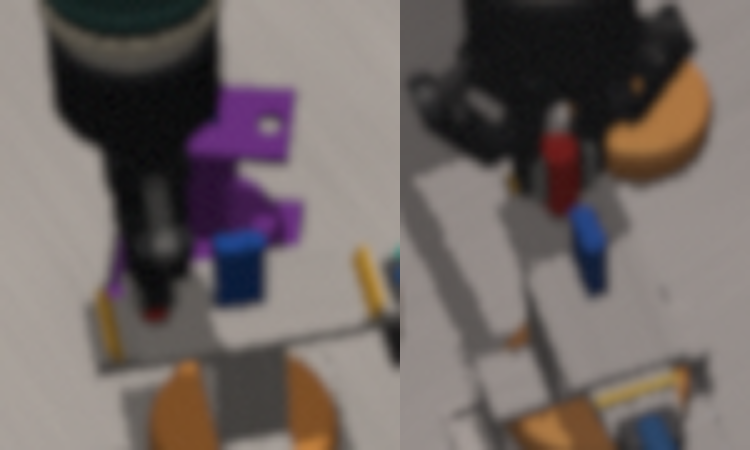

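View pics/cw17.png

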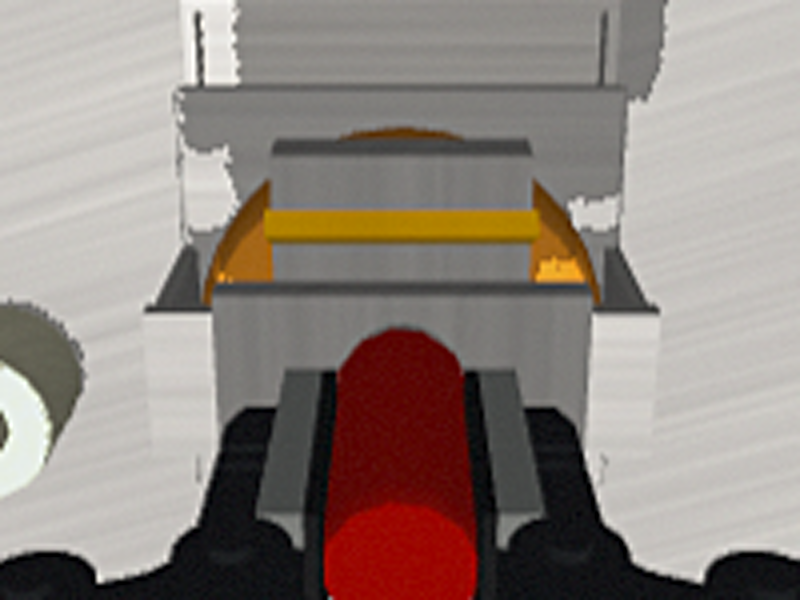

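Call:
send_rows:
  commands:
    - [0,0,0,0,0,1,12]
    - [0,0,0,0,0,1,12]
    - [0,0,0,0,0,1,12]
    - [0,0,0,0,0,0,12]

```text
t: 26.5
eef_pos: [0.5213, -0.0337, 0.2394]
tcp_rot: [0.806, 0.592, -0.0, -0.0]
contact_force: [0.0, 0.4, -0.2]
finger_gap: 0.201
```

```bash
python3 look.py 18
```

```text
26.55 [ 0.5214 -0.0337  0.2395] [ 0.8057  0.5924 -0.0001 -0.0001] [ 0.0918  0.7149 -0.3561] 0.2043987655106178
```

Call:
send_rows:
  commands:
    - [0,0,0,0,0,1,12]
    - [0,0,0,0,0,1,12]
    - [0,0,0,0,0,0,12]

```text
t: 26.95
eef_pos: [0.5214, -0.0337, 0.2375]
tcp_rot: [0.806, 0.592, -0.0, -0.0]
contact_force: [-0.6, -0.1, -0.9]
finger_gap: 0.205
```

```bash
python3 look.py 19
```

```text
27.0 [ 0.5214 -0.0337  0.2376] [ 0.8057  0.5924 -0.0001 -0.0001] [-0.5455  0.0788 -0.1098] 0.19945573624279272
```

Call:
send_rows:
  commands:
    - [0,0,0,0,0,1,12]
    - [0,0,0,0,0,1,12]
    - [0,0,0,0,0,0,12]

```text
t: 27.4
eef_pos: [0.5214, -0.0337, 0.2355]
tcp_rot: [0.806, 0.592, -0.0, -0.0]
contact_force: [-0.3, -0.2, -0.6]
finger_gap: 0.201
```

```bash
python3 look.py 20
python3 - <<'E'
from h import *
c=[load('w%d'%i)[0][180:270,255:345] for i in (17,18,19,20)]
# edge row of plate end at column 270 & 285
for i in (17,18,19,20):
    g=load('w%d'%i)[0][:,285:295].mean((1,2)).astype(float); d=np.diff(g); print(i,[ (r,round(d[r],1)) for r in range(205,245) if abs(d[r])>8])
cv2.imwrite('pics/c17.png',cv2.resize(np.hstack(c),None,fx=2.2,fy=4)[:,:,::-1])
E
```

```text
27.45 [ 0.5214 -0.0337  0.2356] [ 0.8057  0.5924 -0.0001 -0.0001] [ 0.0425 -0.3288  0.0643] 0.20438995424998044
17 [(208, np.float64(-16.5)), (210, np.float64(26.1)), (219, np.float64(-20.8)), (220, np.float64(-21.9)), (222, np.float64(14.4)), (223, np.float64(30.1)), (224, np.float64(12.6)), (241, np.float64(-10.5)), (242, np.float64(-9.4))]
18 [(209, np.float64(-8.1)), (210, np.float64(-19.3)), (211, np.float64(24.7)), (212, np.float64(18.0)), (220, np.float64(-8.3)), (221, np.float64(-25.9)), (222, np.float64(-13.4)), (224, np.float64(24.9)), (225, np.float64(26.9)), (241, np.float64(-10.9)), (242, np.float64(-8.9))]
19 [(210, np.float64(-17.1)), (211, np.float64(-21.1)), (212, np.float64(38.7)), (213, np.float64(13.6)), (221, np.float64(-19.4)), (222, np.float64(-32.1)), (225, np.float64(34.6)), (226, np.float64(25.9)), (241, np.float64(-10.2)), (242, np.float64(-9.6))]
20 [(210, np.float64(-8.4)), (211, np.float64(-19.9)), (212, np.float64(25.3)), (213, np.float64(18.3)), (221, np.float64(-13.8)), (222, np.float64(-29.9)), (225, np.float64(24.4)), (226, np.float64(27.8)), (241, np.float64(-10.8)), (242, np.float64(-9.0))]
```

View pics/c17.png

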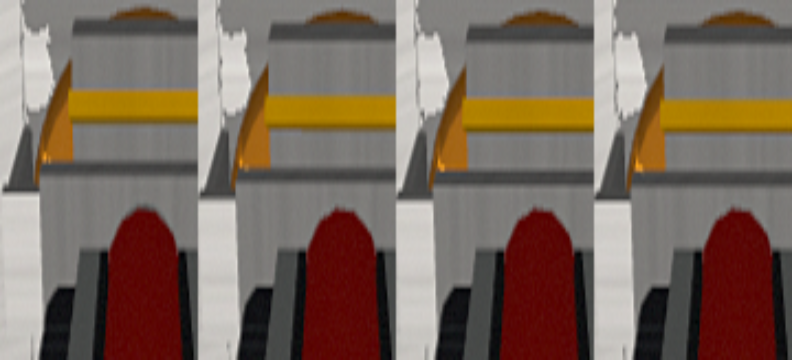

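The plate edge stopped shifting between the last two views, so the head rests on the plate from a TCP height of about 0.2375. I'll let a little more of the pin's weight down, then read the force.

Call:
send_rows:
  commands:
    - [0,0,0,0,0,1,12]
    - [0,0,0,0,0,0.5,12]
    - [0,0,0,0,0,0,12]
    - [0,0,0,0,0,0,12]

```text
t: 27.95
eef_pos: [0.5215, -0.0338, 0.2342]
tcp_rot: [0.806, 0.592, -0.0, -0.0]
contact_force: [0.7, 0.1, -0.6]
finger_gap: 0.2
```

Run:
```python
from h import *
f=[]
for i in range(20):
    cams.read_camera('side'); f.append(sense()['contact_force'])
print(np.mean(f,0),np.std(f,0)/4.5)
```

```text
[-0.14338819 -0.11317264 -0.17130402] [0.098026   0.09244667 0.12102039]
```

Call:
send_rows:
  commands:
    - [0,0,0,0,0,0.5,12]
    - [0,0,0,0,0,0.5,12]
    - [0,0,0,0,0,0,12]
    - [0,0,0,0,0,0,22]
    - [0,0,0,0,0,0,27]
    - [0,0,0,0,0,0,34]
    - [0,0,0,0,0,0,40]
    - [0,0,0,0,0,0,40]
  newtons: 20

```text
t: 29.75
eef_pos: [0.5215, -0.0338, 0.2332]
tcp_rot: [0.806, 0.592, -0.0, 0.0]
contact_force: [0.4, -0.1, 0.1]
finger_gap: 0.469
```

```bash
python3 look.py 21
```

```text
29.8 [ 0.5215 -0.0337  0.2332] [ 0.8057  0.5924 -0.     -0.    ] [0.2799 0.0005 0.4284] 0.46716815665802713
```

View pics/cw21.png

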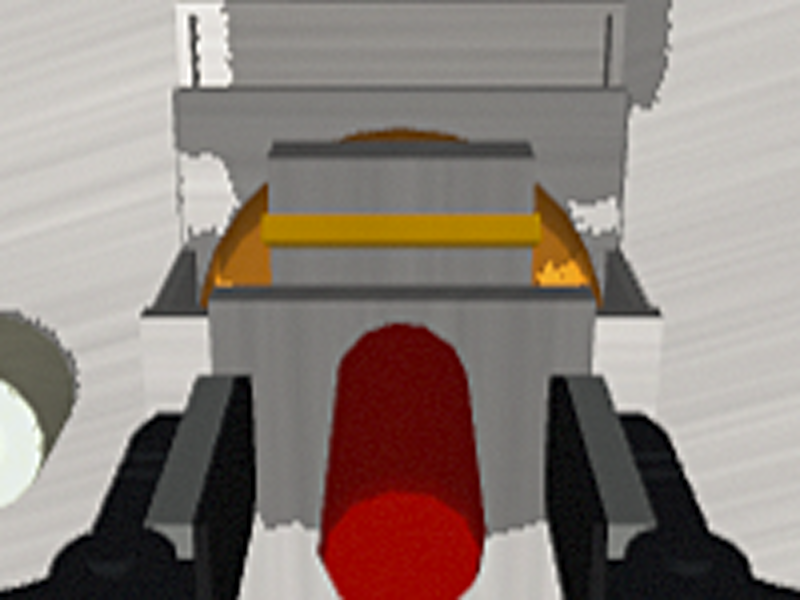

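The pin stands upright, released, with its head on the plate and the pads clear. I'll retreat straight up and check.

Call:
send_rows:
  commands:
    - [0,0,0,0,0,-5,42]
    - [0,0,0,0,0,-15,45]
    - [0,0,0,0,0,-30,50]
    - [0,0,0,0,0,-40,50]
    - [0,0,0,0,0,-40,50]
    - [0,0,0,0,-40,-20,50]
    - [0,0,0,0,-40,0,50]
    - [0,0,0,0,0,0,50]

```text
t: 30.7
eef_pos: [0.4412, -0.0086, 0.3845]
tcp_rot: [0.805, 0.593, -0.0, -0.0]
contact_force: [0.5, -0.2, 0.2]
finger_gap: 0.584
```

```bash
python3 look.py 22
```

```text
30.75 [ 0.4434 -0.0093  0.3842] [0.8055 0.5926 0.0005 0.0004] [ 0.9256 -0.5514  0.206 ] 0.5879920765118032
```

View pics/cs22.png

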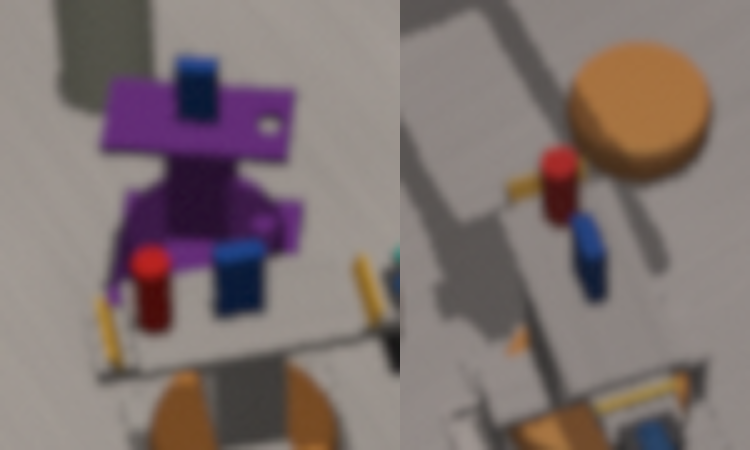

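View pics/w22.png

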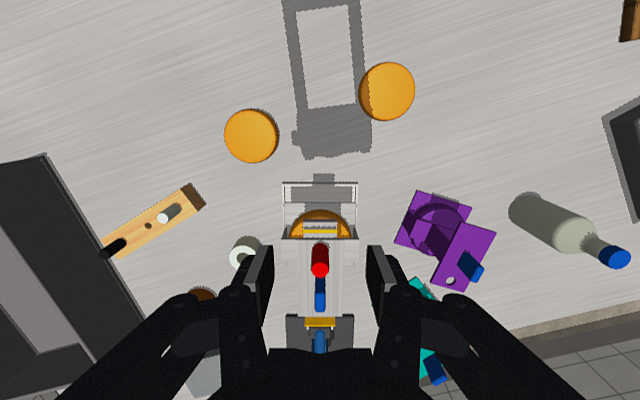

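View pics/side22.png

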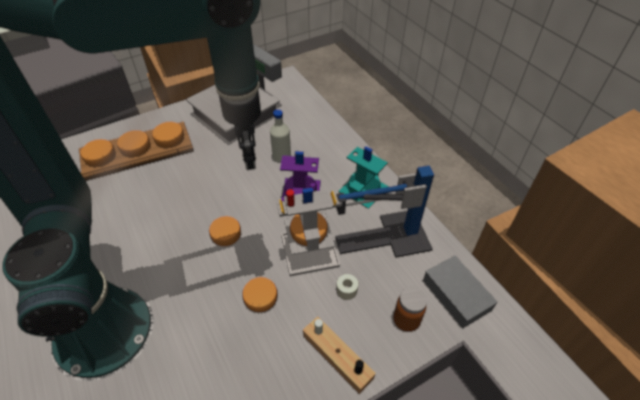

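Run:
```python
from h import *
np.set_printoptions(precision=4,suppress=True)
L=[load(n+'22') for n in('side','scene','w')]
S=lambda u,v:ray(L[0][1],L[0][2],260+(u-2)/5,140+(v-2)/5)
C=lambda u,v:ray(L[1][1],L[1][2],270+(u-402)/5,130+(v-2)/5)
print('pin top',*tri(S(152,258),C(561,159)));print('tab top',*tri(S(240,247),C(585,224)))
print('pin foot',*tri(S(153,322),C(561,215)))
a=cams.read_camera('side').astype(int);
for i in range(6): cams.read_camera('wrist')
b=cams.read_camera('side').astype(int);d=np.abs(a-b)[170:280,270:380];print(d.max(),d.mean())
```

```text
pin top [ 0.5233 -0.0323  0.2633] [0.0009, 0.0009]
tab top [ 0.5618 -0.0475  0.2658] [0.0022, 0.0022]
pin foot [ 0.522  -0.0325  0.2157] [0.0001, 0.0001]
19 0.6144903581267218
```

The pin head's top and the tab's top stand at the same height within error, so the pin is home, and the view isn't moving. Handing in.

```bash
python3 -c "
from station import *
print(sense()['t']);print(job.hand_in())"
```

```text
31.25
the job is handed in; nothing more can be done
None
```

I threaded the steel carrier over the tongue's tip, hole end first, and seated it between the yellow lips. I held it while the arm sank about 32 mm and let go with only about 0.07 N left on the wrist. The red pin then went down through both holes until its head rested on the plate. I backed the gripper away and handed in at 31.25 s; no verdict came back.

**Last checks:**
- **Carrier:** at seating, the plate end stood 5.9 mm from the lip foot (nominal 6 mm) and about 0 mm off sideways. I did not re-measure this after release, but later views show it still between the lips.
- **Pin:** it stands upright, and its head top is at 0.263 m against 0.266 m for the tab top. Fully home they should be about level, so the pin is home within the measuring error of about 2 mm. I could not see the pin's foot below the tongue.
- **Stillness:** two side views about 0.35 s apart showed no visible movement.
- **Other things on the table:** the last views show the bystanders and the black and white pegs apparently where they were. I checked this by eye only.

**Disagreements:**
- Camera and contact estimates of the carrier's height in the hand differed by about 4 mm.
- One wrist-only estimate put the pin 4 mm off along the tongue. Measuring from three views at the hole resolved it.
- After I released the pin, the arm appeared to sink another few millimetres under its weight.

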